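# Dressing the dessert board at the pass

## Robot

A 7-joint arm with a two-finger parallel gripper is mounted at the origin on the work surface. World frame = base frame: x ahead of the robot, y to its left, z up, the work surface at z = 0. Lengths are in m, angles in rad, forces in N, time in s.
With the tool pointing down it reaches from about 0.425 to 0.925 m from the base axis. Payload 6.8 kg.
Tool frame: the origin (TCP) lies on the front face of the gripper's body, between the roots of the fingers; the fingertips stand 73 mm ahead of it and the grasp point (between the pads) lies 54 mm ahead of it (tcp_to_tips is the distance from the TCP to the fingertips, in m); z points along the fingers, x is the direction in which the jaws open and shut, and the axes are right-handed (so a half turn about z gives the same grasp; the last joint's range is limited). The gripper opens to 85 mm and grips with 20 to 120 N. Pads are 22 mm wide; open, the fingers measure 114 mm over their backs; the gripper's body (76 mm by 85 mm) begins 54 mm behind the grasp point. The pads swing forward as they close: fully open they stand 13 mm farther back than shut.
Start: joints at [-1.404, 0.477, 0.022, 1.555, -0.011, 1.109, -0.083], TCP at [0.183, 0.65, 0.304] pointing down, gripper open.
Joint ranges: [-2.96, 2.96], [-0.34, 2.1], [-1.41, 1.46], [0.24, 2.44], [-1.37, 4.51], [0.17, 1.92], [-2.96, 2.96]. Speed limits (rad/s): [2.39, 2.39, 3.14, 3.14, 3.14, 3.14, 3.14].

## Interface

Orientations are given as a unit quaternion [w, x, y, z].
In Python, from station import get_obs, read_camera, hand_in, look_for, silhouettes, tcp_to_tips gives the robot as it stands. The module is installed in compiled form; this text tells all that it offers.
- The arm moves only by the tool apply_moves, never from a script. Its argument "moves" is a list of rows, each a list of 3 entries, a list of its own where there are three numbers: the shift along the tool's x, y, z in units of 25 mm (1.0 is 25 mm), then the turn, a rotation vector about the tool's x, y, z in units of 10 degrees (1.0 is 10 degrees), then the gripper's target within -1 to 1 (fully open at 1, half-way at 0, shut at -1). In form: [[[dx, dy, dz], [rx, ry, rz], jaw], ...]. A call has 1 to 20 rows; each row is the pose to reach, as a shift and turn from the pose commanded when the call began, along the tool's axes at that moment; what a row does not reach only later rows make up. A row lasts 1/8 s, in which the tool goes at most 62.5 mm and 10.7 degrees, less where a joint would pass 70% of its speed; a pose out of reach is approached as far as the arm can. A call with a gripper value outside its range is refused whole. The fingers move at their own pace and stop on an object; "force" is the grip in N (left out, the last holds). Time passes only in rows, so rows that repeat a pose let the fingers close. It gives the time, the measured TCP pose, the force and the opening at its end, in the units of the state.
- get_obs(): the state, without advancing time (a new reading comes with each control period).
- read_camera(name): name is "scene" or "top"; returns a dict with "color" (420x560x3 uint8, red, green, blue), "mtx" (3x3 intrinsics, pixels), "eye" and "rotation" of the camera in the world. Camera axes: x right, y up, looking along -z (the intrinsics and any distortion apply to the point x, -y, -z); pixel columns grow to the right and rows downward; lengths in m; the calibration is good to about 2 mm. A picture is of the moment at which its call begins. There is no depth.
- hand_in(): hands the job in, once; it reports no verdict.
Trained networks look in the newest picture that a camera, given by its name, has taken for a name from the list of things; names that differ only in an ending like _2 or _b are one class to them, and where a whole thing is asked for, a point or a joint stands for the part that bears it (a point fixed in the world has none). Each returns a list of dicts, best first, with "conf" (0 to 1); they miss things now and then, are a little off and sometimes report something else, mostly with a low value. They report only what shows in the picture. A call takes as long as a camera call. They do not tell look-alikes from the thing itself.
- look_for(camera, query): "pixel" ([row, column] in pixels, amid what is visible of it).
- silhouettes(camera, query): "mask" (420x560 bool, what is visible of it) and "pixel" ([row, column] in pixels, amid what is visible of it).
The state is a dict: "t": time; "q": joint angles; "joint_vel": joint speeds; "joint_torque": joint torques, N m; "eef_pos": TCP position; "tool_rot": TCP orientation; "contact_force": force on the tool from outside, world axes, zero at the start; "torque": the same for the moment, N m; "gripper_width": opening from 0.0 (shut) to 1.0 (fully open).
Only numpy, scipy, OpenCV 4.12 (cv2) and the standard library are available. Lean on these libraries where they do the work, as an engineer would, in place of code of your own. Each camera call takes 0.05 s, during which the arm holds its last target.

## Task

Get the dessert board ready: stand every black ramekin upright and centred on a round mark of its own on the oak board, any mark, and serve the truffles into the large bowl: lift the scoop level by its handle bar, hold its spout over the bowl, tilt it spout down to 45 degrees for about two seconds so that all the truffles roll out (never steeper than 60 degrees), then level it and stand it back on its cork mat. Ramekins or truffles may come first; ramekins that get knocked aside must be put right, and everything else on the counter stays where it is.

Things in the scene. Friction and masses are not known exactly. Their poses are not given: they have to be found in the camera images.
- mark0 (a point): Centre of a round inlaid mark of 90 mm diameter, on the top face of the board (18 mm above the table). The six marks form 2 rows of 3, 105 mm apart in both directions, on a fixed flat oak board of 255 x 360 mm, 18 mm thick; x runs across the rows, y along them.
- mark1 (a point): Centre of a round inlaid mark of 90 mm diameter, on the top face of the board (18 mm above the table). The six marks form 2 rows of 3, 105 mm apart in both directions, on a fixed flat oak board of 255 x 360 mm, 18 mm thick; x runs across the rows, y along them.
- mark2 (a point): Centre of a round inlaid mark of 90 mm diameter, on the top face of the board (18 mm above the table). The six marks form 2 rows of 3, 105 mm apart in both directions, on a fixed flat oak board of 255 x 360 mm, 18 mm thick; x runs across the rows, y along them.
- mark3 (a point): Centre of a round inlaid mark of 90 mm diameter, on the top face of the board (18 mm above the table). The six marks form 2 rows of 3, 105 mm apart in both directions, on a fixed flat oak board of 255 x 360 mm, 18 mm thick; x runs across the rows, y along them.
- mark4 (a point): Centre of a round inlaid mark of 90 mm diameter, on the top face of the board (18 mm above the table). The six marks form 2 rows of 3, 105 mm apart in both directions, on a fixed flat oak board of 255 x 360 mm, 18 mm thick; x runs across the rows, y along them.
- mark5 (a point): Centre of a round inlaid mark of 90 mm diameter, on the top face of the board (18 mm above the table). The six marks form 2 rows of 3, 105 mm apart in both directions, on a fixed flat oak board of 255 x 360 mm, 18 mm thick; x runs across the rows, y along them.
- ramekin0_mid (a point): Centre, half-way up (25 mm above its foot), of an open black stoneware ramekin: 64 mm across the rim, 61 mm across the foot, 50 mm tall, wall 5 mm, about 0.16 kg. Between three and five are present, at the left of the board on the table; None if absent. z is up along its own axis.
- ramekin1_mid (a point): Centre, half-way up (25 mm above its foot), of an open black stoneware ramekin: 64 mm across the rim, 61 mm across the foot, 50 mm tall, wall 5 mm, about 0.16 kg. Between three and five are present, at the left of the board on the table; None if absent. z is up along its own axis.
- ramekin2_mid (a point): Centre, half-way up (25 mm above its foot), of an open black stoneware ramekin: 64 mm across the rim, 61 mm across the foot, 50 mm tall, wall 5 mm, about 0.16 kg. Between three and five are present, at the left of the board on the table; None if absent. z is up along its own axis.
- ramekin3_mid (a point): Centre, half-way up (25 mm above its foot), of an open black stoneware ramekin: 64 mm across the rim, 61 mm across the foot, 50 mm tall, wall 5 mm, about 0.16 kg. Between three and five are present, at the left of the board on the table; None if absent. z is up along its own axis.
- ramekin4_mid (a point): Centre, half-way up (25 mm above its foot), of an open black stoneware ramekin: 64 mm across the rim, 61 mm across the foot, 50 mm tall, wall 5 mm, about 0.16 kg. Between three and five are present, at the left of the board on the table; None if absent. z is up along its own axis.
- bowl: Fixed large black stoneware bowl, 160 mm across the rim, 60 mm tall; origin at the centre of its underside on the table.
- mat: Fixed cork mat 180 mm (its x) x 125 mm (its y), 3 mm thick, origin at the centre of its underside on the table. The scoop starts on it. Mat and bowl change places from start to start.
- scoop: Steel serving scoop, a flat-bottomed trough 150 mm (its x) x 92 mm (its y), side walls to 38 mm, floor 4 mm thick, 0.28 kg, 0.37 kg with the truffles; origin at the centre of its underside. x points to its open spout end (only a 3 mm lip there, the other three sides are walled), z up. It starts with the spout roughly towards the robot.
- scoop_grip (a point): Centre of the dark wooden handle bar that bridges the scoop: 74 mm above the scoop's underside, bar 14 mm thick (along the scoop's x), 84 mm long (along y), 22 mm high, with flat upright faces. The truffles lie below it, their tops 42 mm above the scoop's underside.
- scoop_spout (a point): Middle of the spout edge: 75 mm along the scoop's x from its centre, 7 mm above its underside (top of the lip).
- truffle0_center (a point): Centre of a hard chocolate truffle, a ball of 38 mm diameter, 30 g. The three start in the scoop; they roll over the lip when the spout is tilted about 35 degrees down.
- truffle1_center (a point): Centre of a hard chocolate truffle, a ball of 38 mm diameter, 30 g. The three start in the scoop; they roll over the lip when the spout is tilted about 35 degrees down.
- truffle2_center (a point): Centre of a hard chocolate truffle, a ball of 38 mm diameter, 30 g. The three start in the scoop; they roll over the lip when the spout is tilted about 35 degrees down.
- pepper_mill: Bystander, to be left alone: dark wooden pepper mill, 152 mm tall, 54 mm wide, beyond the board.
- sauce_bottle: Bystander, to be left alone: white sauce bottle, 150 mm tall, 52 mm wide.
- spoon: Bystander, to be left alone: steel spoon, 160 mm long, lying beyond the board.
- pinch_block: Bystander, to be left alone: small wooden rest block 70 x 50 x 30 mm.
- brush: Bystander, to be left alone: pastry brush, 190 mm long, lying at the right.
Things that resemble listed ones, but are neither listed nor needed, are in the scene too. Leave any blue or turquoise look-alike of the part that bears truffle1_center alone.

How it is judged:
On the way, in this order (a step that is already met when the one before it is completed fails the run):
1. the scoop is lifted level, at least 30 mm clear of the table, with all truffles still in it (height (world z) of scoop above 0.03 m and angle between scoop's own z axis and vertical below 0.25 rad and distance between each of truffle0_center, truffle1_center, truffle2_center and scoop below 0.1 m and z of truffle0_center in the frame of scoop between 0.005 and 0.045 m and z of truffle1_center in the frame of scoop between 0.005 and 0.045 m and z of truffle2_center in the frame of scoop between 0.005 and 0.045 m), for 0.2 s.
2. with its spout over the bowl, the scoop is tilted spout down by 45 degrees (37 to 53) and held there for 1 s (horizontal distance between scoop_spout and bowl below 0.075 m and height (world z) of scoop_spout above 0.04 m and angle between scoop's own x axis and vertical between 2.217 and 2.496 rad), for 1 s.
3. the scoop stands level on its mat again (horizontal distance between scoop and mat below 0.04 m and height (world z) of scoop below 0.008 m and angle between scoop's own z axis and vertical below 0.06 rad and linear speed of scoop below 0.02 m/s), for 0.2 s.
At the end, for the whole second after the job is handed in: Every ramekin present stands upright on the board, its centre within 14 mm of the centre of a mark; all three truffles lie in the large bowl; the scoop stands level on its mat, its centre within 40 mm of the mat's (all of step 3 and horizontal distance between each of truffle0_center, truffle1_center, truffle2_center and bowl below 0.07 m and height (world z) of each of truffle0_center, truffle1_center, truffle2_center below 0.07 m and (horizontal distance between ramekin0_mid and mark0 below 0.014 m or horizontal distance between ramekin0_mid and mark1 below 0.014 m or horizontal distance between ramekin0_mid and mark2 below 0.014 m or horizontal distance between ramekin0_mid and mark3 below 0.014 m or horizontal distance between ramekin0_mid and mark4 below 0.014 m or horizontal distance between ramekin0_mid and mark5 below 0.014 m) and height (world z) of ramekin0_mid between 0.036 and 0.05 m and angle between each of ramekin0_mid, ramekin1_mid, ramekin2_mid, ramekin3_mid, ramekin4_mid's own z axis and vertical below 0.1 rad and (horizontal distance between ramekin1_mid and mark0 below 0.014 m or horizontal distance between ramekin1_mid and mark1 below 0.014 m or horizontal distance between ramekin1_mid and mark2 below 0.014 m or horizontal distance between ramekin1_mid and mark3 below 0.014 m or horizontal distance between ramekin1_mid and mark4 below 0.014 m or horizontal distance between ramekin1_mid and mark5 below 0.014 m) and height (world z) of ramekin1_mid between 0.036 and 0.05 m and (horizontal distance between ramekin2_mid and mark0 below 0.014 m or horizontal distance between ramekin2_mid and mark1 below 0.014 m or horizontal distance between ramekin2_mid and mark2 below 0.014 m or horizontal distance between ramekin2_mid and mark3 below 0.014 m or horizontal distance between ramekin2_mid and mark4 below 0.014 m or horizontal distance between ramekin2_mid and mark5 below 0.014 m) and height (world z) of ramekin2_mid between 0.036 and 0.05 m and (horizontal distance between ramekin3_mid and mark0 below 0.014 m or horizontal distance between ramekin3_mid and mark1 below 0.014 m or horizontal distance between ramekin3_mid and mark2 below 0.014 m or horizontal distance between ramekin3_mid and mark3 below 0.014 m or horizontal distance between ramekin3_mid and mark4 below 0.014 m or horizontal distance between ramekin3_mid and mark5 below 0.014 m) and height (world z) of ramekin3_mid between 0.036 and 0.05 m and (horizontal distance between ramekin4_mid and mark0 below 0.014 m or horizontal distance between ramekin4_mid and mark1 below 0.014 m or horizontal distance between ramekin4_mid and mark2 below 0.014 m or horizontal distance between ramekin4_mid and mark3 below 0.014 m or horizontal distance between ramekin4_mid and mark4 below 0.014 m or horizontal distance between ramekin4_mid and mark5 below 0.014 m) and height (world z) of ramekin4_mid between 0.036 and 0.05 m); the robot touches nothing.
It fails at once if the scoop is tilted more than 65 degrees (angle between scoop's own z axis and vertical above 1.134 rad).
It fails at once if a bystander (mill, bottle, spoon, block or brush) is displaced by more than 40 mm (distance of any of pepper_mill, sauce_bottle, spoon, pinch_block, brush from where it was at the start of the episode above 0.04 m).
Of ramekin0, ramekin1, ramekin2, ramekin3, ramekin4 only 3 to 5 are there at a start; the rules pass over those that are not, and their reading is None.
At some moment in a run one of ramekin0, ramekin1, ramekin2, ramekin3, ramekin4 may be knocked a few centimetres aside while the robot is not near it.
It also fails if it takes over 210 s, if anything falls off the work surface, if the arm or the gripper's body presses on something with over 40 N, if the wrist force passes 120 N, or if a joint passes its speed limit or range.

## Working session

There is one attempt and no reset: what is moved stays moved. The work goes in short steps, Python scripts to look and compute and a tool call to move; the robot and the scene stay as the last step left them, time stands still between calls to the robot, and variables do not carry over. Pictures are saved under pics/ and viewed, and the job is handed in when it is done.

Besides the shell and the picture viewer there is one more tool, called after "Emit:" as name(argument=value, ...), one argument or row to a line, values as JSON. apply_moves: Moves the arm, as the interface text tells. Its arguments: {"type":"object","properties":{"moves":{"type":"array"},"force":{"type":"number"}},"required":["moves"]}

```bash
ls; mkdir -p pics
python3 - <<'E'
from station import *
import cv2
o=get_obs();print({k:(v if not hasattr(v,'round') else v.round(3)) for k,v in o.items()},tcp_to_tips)
for n in ['scene','top']:
    c=read_camera(n);cv2.imwrite(f'pics/{n}0.png',c['color'][:,:,::-1]);print(n,c['mtx'],c['eye'],c['rotation'],[k for k in c])
E
```

```text
pics
{'t': 0.0, 'q': array([-1.404,  0.478,  0.022,  1.556, -0.012,  1.109, -0.083]), 'joint_vel': array([-0.   ,  0.001,  0.001,  0.   ,  0.002, -0.001,  0.001]), 'joint_torque': array([-1.0000e-03, -5.9646e+01,  1.6080e+00, -2.8120e+01,  1.2000e-02,
        9.0000e-03, -0.0000e+00]), 'eef_pos': array([0.183, 0.649, 0.303]), 'tool_rot': array([ 0.001,  0.797,  0.604, -0.001]), 'contact_force': array([-0.642,  0.15 ,  0.152]), 'torque': array([-0.014,  0.023, -0.015]), 'gripper_width': 0.9973565444765181} 0.0726
scene [[402.14832005   0.         278.50622771]
 [  0.         402.14832005 208.05961301]
 [  0.           0.           1.        ]] [ 1.27368422 -0.06880131  1.08327714] [0.69002958 0.23795174 0.2242486  0.64571721] ['color', 'mtx', 'eye', 'rotation']
top [[420.50591108   0.         279.85576568]
 [  0.         420.50591108 208.28237666]
 [  0.           0.           1.        ]] [ 0.31538814 -0.02649179  1.06258497] [ 0.70920254  0.06171438 -0.06857896 -0.69894207] ['color', 'mtx', 'eye', 'rotation']
```

View pics/scene0.png

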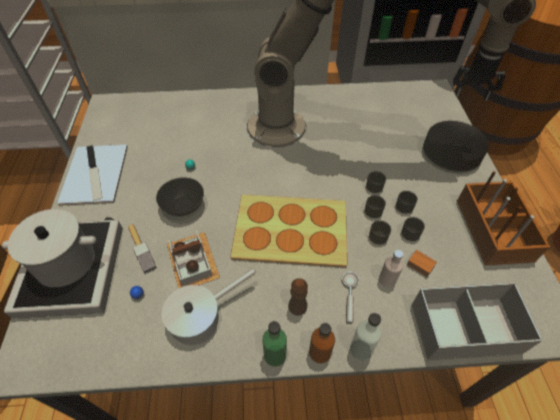

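View pics/top0.png

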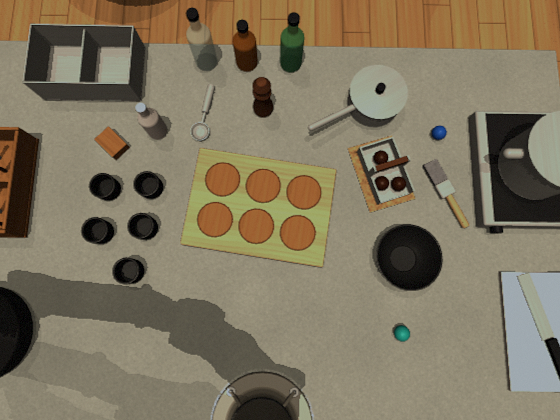

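The pictures show five ramekins (top view around row 185-270, column 97-149), the board with six marks at the centre, the bowl at (257,409) and the scoop on its mat at (172,384).

```bash
cat > h.py <<'E'
import numpy as np,cv2
from scipy.spatial.transform import Rotation as R
from scipy.optimize import minimize,least_squares
from station import *
def rot(q): return R.from_quat([q[1],q[2],q[3],q[0]]).as_matrix()
def proj(c,P):
    P=np.atleast_2d(P); p=(P-c['eye'])@rot(c['rotation']); p=np.c_[p[:,0],-p[:,1],-p[:,2]]
    u=p@c['mtx'].T; return u[:,:2]/u[:,2:]   # col,row
def back(c,rc,z):
    rc=np.atleast_2d(rc).astype(float); d=np.c_[rc[:,1],rc[:,0],np.ones(len(rc))]@np.linalg.inv(c['mtx']).T
    d=np.c_[d[:,0],-d[:,1],-d[:,2]]@rot(c['rotation']).T
    return c['eye']+d*((z-c['eye'][2])/d[:,2])[:,None]
A=np.linspace(0,2*np.pi,48,endpoint=False)
def ring(x,y,z,r): return np.c_[x+r*np.cos(A),y+r*np.sin(A),np.full(48,z)]
def frmask(c,x,y,z0,h,r0,r1,S=4):
    p=proj(c,np.r_[ring(x,y,z0,r0),ring(x,y,z0+h,r1)]).astype(np.float32)
    hull=cv2.convexHull(p)
    return hull[:,0]
def fit(cams,masks,x0,z0=0,h=.05,r0=.0305,r1=.032):
    # match hull centroid and of mask centroid
    def res(v):
        e=[]
        for c,m in zip(cams,masks):
            H=frmask(c,v[0],v[1],z0,h,r0,r1); M=cv2.moments(H.reshape(-1,1,2))
            e+=[M['m10']/M['m00']-m[1],M['m01']/M['m00']-m[0]]
        return e
    s=least_squares(res,x0); return s.x,np.array(res(s.x))
def cen(m):
    r,c=np.nonzero(m); return r.mean(),c.mean()
def moves_to(dst_pos,dst_rot=None):
    pass
E
python3 - <<'E'
from h import *
np.set_printoptions(precision=4,suppress=True)
C={n:read_camera(n) for n in('top','scene')}
for q in ['ramekin0_mid','bowl','mat','scoop','truffle0_center','scoop_grip','sauce_bottle','pinch_block','spoon','pepper_mill']:
    for n in C:
        s=silhouettes(n,q)
        for d in s[:8]:
            print(q,n,round(d['conf'],2),np.round(d['pixel'],1),d['mask'].sum(),np.round(cen(d['mask']),1),back(C[n],cen(d['mask']),0.025)[0])
        if q=='ramekin0_mid' or q=='bowl': 
            globals()[q[:3]+n]=s
tops=[cen(d['mask']) for d in ramtop if d['conf']>.3]; sc=[cen(d['mask']) for d in ramscene if d['conf']>.3]
for t in tops:
    p=back(C['top'],t,.027)[0]; pr=proj(C['scene'],p)[0][::-1]
    j=np.argmin([np.hypot(*(np.array(s)-pr)) for s in sc])
    x1,e1=fit([C['top']],[t],p[:2]); x2,e2=fit([C['scene']],[sc[j]],p[:2]); x,e=fit(list(C.values()),[t,sc[j]],p[:2]);print('ram',x1,x2,x,e)
# marks
hsv=cv2.cvtColor(C['top']['color'],cv2.COLOR_RGB2HSV)
m=cv2.inRange(hsv,(5,120,90),(14,255,255)); m[:150]=0;m[260:]=0;m[:,:190]=0;m[:,330:]=0
n,l,st,ce=cv2.connectedComponentsWithStats(m)
P=[]
for i in range(1,n):
    if st[i,4]>300: p=back(C['top'],ce[i][::-1],.018)[0]; P.append(p); print(st[i,4],ce[i],p)
E
```

```text
ramekin0_mid top 0.88 [183.3 105. ] 687 [186.8 104.2] [0.5573 0.4086 0.025 ]
ramekin0_mid scene 0.97 [229.5 411.6] 423 [228.6 412.4] [0.5563 0.4075 0.025 ]
ramekin0_mid scene 0.66 [200.2 402.8] 391 [202.  405.9] [0.4465 0.4154 0.025 ]
bowl top 0.59 [258.2 408.3] 3458 [257.6 408.7] [ 0.3904 -0.3546  0.025 ]
bowl scene 0.69 [198.  178.7] 1470 [196.5 179.6] [ 0.3702 -0.3515  0.025 ]
bowl scene 0.53 [231.8 292.1] 7280 [231.1 291. ] [0.5399 0.0171 0.025 ]
mat top 0.8 [188.4 367. ] 799 [184.8 370.5] [ 0.5735 -0.265   0.025 ]
mat top 0.36 [182.9 104. ] 675 [186.8 104.3] [0.5572 0.4083 0.025 ]
mat top 0.26 [166.9 383.8] 1990 [168.8 383.7] [ 0.6162 -0.3     0.025 ]
mat scene 0.65 [260.4 207.4] 546 [262.4 198.3] [ 0.6361 -0.2724  0.025 ]
mat scene 0.4 [258.4 189.5] 1085 [260.9 190.5] [ 0.629  -0.2966  0.025 ]
scoop top 0.55 [168.8 384.6] 2087 [168.7 385.1] [ 0.6165 -0.3035  0.025 ]
scoop scene 0.9 [258.4 190.1] 1089 [261.1 190.8] [ 0.6299 -0.2956  0.025 ]
truffle0_center top 0.47 [183.7 399.2] 178 [183.6 397.8] [ 0.5776 -0.3347  0.025 ]
truffle0_center top 0.47 [206.3 259.6] 14192 [207.1 259.1
[... 1099 characters left out ...]
 [0.7727 0.1665 0.025 ]
spoon scene 0.59 [264.4 420.2] 463 [263.1 421.5] [0.6833 0.4004 0.025 ]
pepper_mill top 0.66 [ 97.5 266.3] 706 [ 97.  261.6] [0.807  0.0169 0.025 ]
pepper_mill scene 0.9 [299.2 297.6] 527 [297.6 298.2] [0.7708 0.0181 0.025 ]
pepper_mill scene 0.73 [266.4 421. ] 479 [263.2 421. ] [0.6837 0.3987 0.025 ]
ram [0.5564 0.4065] [0.5574 0.4064] [0.5567 0.4066] [-0.0066 -0.1303 -0.019  -0.1826]
898 [222.3174 178.7472] [0.5849 0.1128 0.018 ]
895 [262.8168 185.2447] [0.5696 0.0089 0.018 ]
903 [303.5194 191.7442] [ 0.5542 -0.095   0.018 ]
933 [214.5949 218.8167] [0.481  0.1282 0.018 ]
931 [255.9033 225.4221] [0.4658 0.0241 0.018 ]
938 [297.3412 232.0672] [ 0.4506 -0.0799  0.018 ]
```

```bash
cat >> h.py <<'E'
def seg(c,lo=45,rect=None):
    v=c['color'].max(2); m=(v<lo).astype(np.uint8)
    m=cv2.morphologyEx(m,cv2.MORPH_OPEN,np.ones((3,3),np.uint8))
    n,l,st,ce=cv2.connectedComponentsWithStats(m)
    return [(ce[i][::-1],st[i,4],st[i]) for i in range(1,n) if 200<st[i,4]<1200],m,l
E
python3 - <<'E'
from h import *
np.set_printoptions(precision=4,suppress=True)
C={n:read_camera(n) for n in('top','scene')}
for n in C:
  for q in range(5):
    for d in silhouettes(n,f'ramekin{q}_mid'): print(n,q,round(d['conf'],2),np.round(cen(d['mask']),1),d['mask'].sum())
for lo in(40,55):
  for n in C:
    s,_,_=seg(C[n],lo); print(lo,n,[(np.round(a,1),b) for a,b,_ in s])
im=C['top']['color'][100:300,60:200]; cv2.imwrite('pics/a1.png',cv2.resize(im,None,fx=3,fy=3,interpolation=cv2.INTER_CUBIC)[:,:,::-1])
im=C['top']['color'][110:310,330:490]; cv2.imwrite('pics/a2.png',cv2.resize(im,None,fx=3,fy=3,interpolation=cv2.INTER_CUBIC)[:,:,::-1])
im=C['scene']['color'][150:300,120:270]; cv2.imwrite('pics/a3.png',cv2.resize(im,None,fx=4,fy=4,interpolation=cv2.INTER_CUBIC)[:,:,::-1])
E
```

```text
top 0 0.91 [186.4 104.1] 648
top 0 0.74 [207.3 259.1] 14111
top 1 0.67 [230.8  96.7] 709
top 1 0.54 [226.4 141.7] 675
top 2 0.88 [185.5 146.7] 667
top 2 0.3 [157.  380.2] 144
top 2 0.25 [207.4 259. ] 13935
top 3 0.57 [270.7 127.7] 705
top 4 0.93 [226.3 142. ] 661
scene 0 0.89 [228.8 412.1] 449
scene 1 0.92 [201.7 406. ] 400
scene 1 0.57 [264.3 200.4] 513
scene 1 0.52 [260.5 190.6] 1199
scene 2 0.79 [232.7 379.3] 430
scene 3 0.88 [182.1 375.3] 338
scene 4 0.91 [206.4 374.7] 411
scene 4 0.41 [263.4 421.3] 466
40 top [(array([46.6, 36.3]), np.int32(292)), (array([107.2, 263. ]), np.int32(284)), (array([186.5, 104.9]), np.int32(592)), (array([184.5, 147.5]), np.int32(411)), (array([225.3, 135.7]), np.int32(229)), (array([230.3,  96.8]), np.int32(491)), (array([271.7, 120.9]), np.int32(231)), (array([352. , 554.2]), np.int32(290)), (array([409.4, 262.2]), np.int32(1060))]
40 scene [(array([ 10.5, 516.3]), np.int32(453)), (array([ 54.6, 532.9]), np.int32(467)), (array([ 73.4, 273.2]), np.int32(456)), (array([102.8, 512.9]), np.int32(350)), (array([158.7, 457.6]), np.int32(586)), (array([29
[... 307 characters left out ...]
(308)), (array([171. , 475.2]), np.int32(740)), (array([181. , 400.7]), np.int32(266)), (array([186.5, 104.9]), np.int32(649)), (array([184.7, 148.3]), np.int32(592)), (array([226.1, 142.6]), np.int32(603)), (array([230.3,  97.5]), np.int32(662)), (array([270.4, 128.3]), np.int32(628)), (array([352.1, 554.1]), np.int32(297))]
55 scene [(array([ 25.1, 311.5]), np.int32(815)), (array([ 30.3, 349.1]), np.int32(1145)), (array([ 73.6, 273.1]), np.int32(591)), (array([181.7, 375.2]), np.int32(283)), (array([195.9, 179.4]), np.int32(1106)), (array([202. , 405.8]), np.int32(307)), (array([206.5, 374.4]), np.int32(275)), (array([228.9, 412.3]), np.int32(311)), (array([407. ,  76.6]), np.int32(1090))]
```

View pics/a1.png

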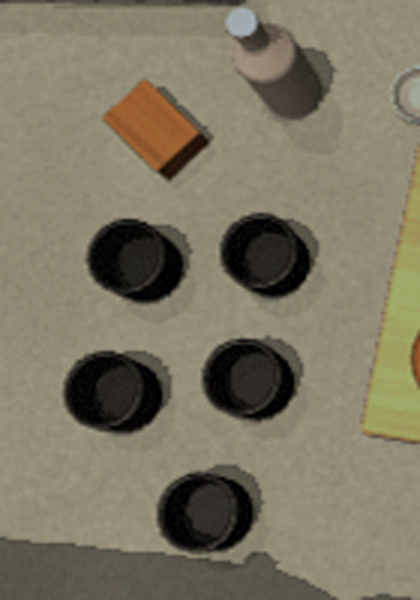

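View pics/a2.png

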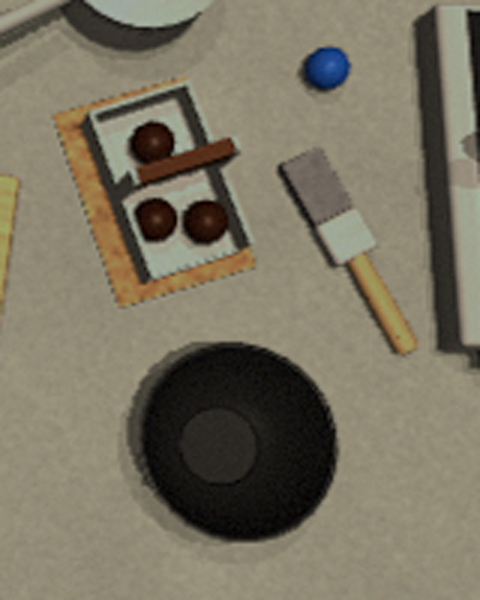

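View pics/a3.png

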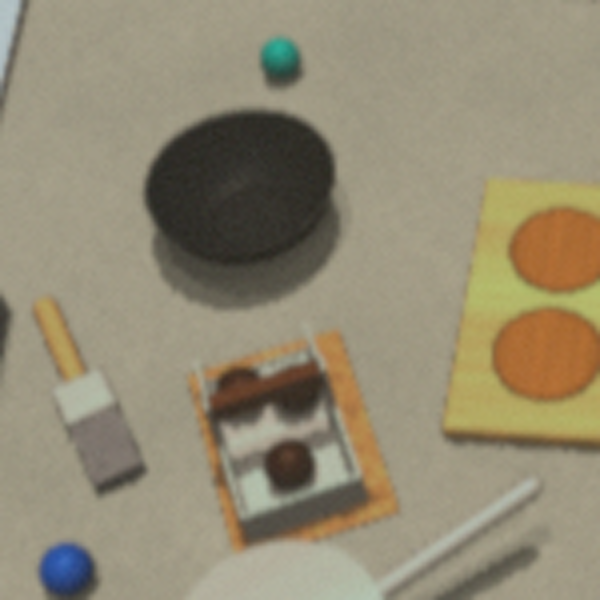

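```bash
cat >> h.py <<'E'
def ramekins(C,z0s=None):
    out=[]
    T={n:[] for n in C}
    for n in C:
        for q in range(5):
            for d in silhouettes(n,f'ramekin{q}_mid'):
                k=cen(d['mask'])
                if 250<d['mask'].sum()<1000 and all(np.hypot(k[0]-a,k[1]-b)>8 for a,b in T[n]): T[n].append(k)
    for t in T['top']:
        best=None
        for z0 in(0,.018):
            x1,_=fit([C['top']],[t],back(C['top'],t,.027)[0,:2],z0=z0)
            for s in T['scene']:
                x2,_=fit([C['scene']],[s],x1,z0=z0)
                d=np.hypot(*(x1-x2))
                if best is None or d<best[0]: best=(d,z0,(x1+x2)/2)
        out.append(best)
    return out
E
python3 - <<'E'
from h import *
np.set_printoptions(precision=4,suppress=True)
C={n:read_camera(n) for n in('top','scene')}
for r in ramekins(C): print('ram',r)
# bowl
for n,rect in(('top',(215,300,365,450)),('scene',(170,225,150,215))):
    c=C[n]; m=np.zeros((420,560),np.uint8); a,b,d,e=rect
    m[a:b,d:e]=(c['color'][a:b,d:e].max(2)<58)
    m=cv2.morphologyEx(m,cv2.MORPH_OPEN,np.ones((5,5),np.uint8))
    cn=max(cv2.findContours(m,0,1)[0],key=cv2.contourArea)[:,0]
    def res(v):
        H=cv2.convexHull(np.r_[proj(c,ring(v[0],v[1],.06,.08)),proj(c,ring(v[0],v[1],0,.04))].astype(np.float32))
        return [cv2.pointPolygonTest(H,tuple(map(float,p)),True) for p in cn]
    s=least_squares(res,back(c,cn[:,::-1].mean(0),.05)[0,:2],loss='soft_l1',diff_step=1e-3);print('bowl',n,s.x,np.abs(s.fun).mean())
# bar colour
for n,rect in(('top',(130,215,345,420)),('scene',(225,295,165,220))):
    c=C[n]; a,b,d,e=rect
    hsv=cv2.cvtColor(c['color'],cv2.COLOR_RGB2HSV)
    print(n,hsv[165,392] if n=='top' else hsv[247,188])
    im=c['color'][a:b,d:e]; cv2.imwrite(f'pics/b_{n}.png',cv2.resize(im,None,fx=8,fy=8,interpolation=cv2.INTER_NEAREST)[:,:,::-1])
E
```

```text
ram (np.float64(0.001157648801766172), 0, array([0.5569, 0.4059]))
ram (np.float64(0.001949094967403263), 0, array([0.4461, 0.4143]))
ram (np.float64(0.0022442720738544528), 0, array([0.5641, 0.2982]))
ram (np.float64(0.00246033754935112), 0, array([0.35  , 0.3315]))
ram (np.float64(0.003954419394102117), 0, array([0.4588, 0.304 ]))
bowl top [ 0.3912 -0.3441] 1.1281518317597936
bowl scene [ 0.3967 -0.3403] 1.2269153276185962
top [ 10 178  83]
scene [ 12 124  72]
```

View pics/b_top.png

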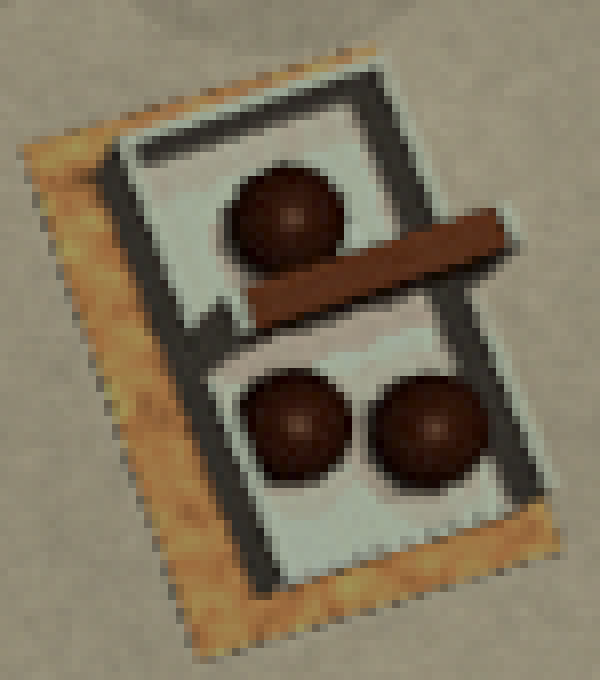

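View pics/b_scene.png

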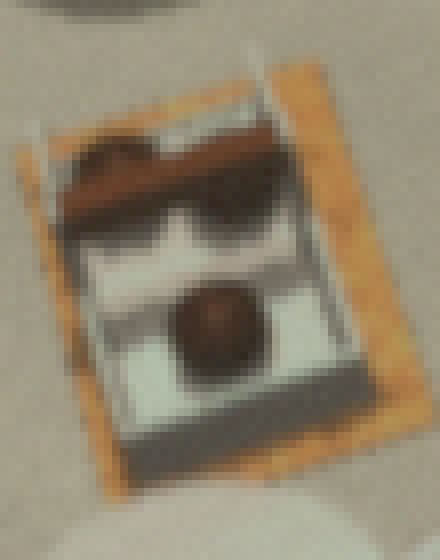

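Run:
```python
from h import *
np.set_printoptions(precision=4,suppress=True)
c=read_camera('top')
def b(pts,z,a=130,d=345): return back(c,[[a+y/8-.5,d+x/8-.5] for x,y in pts],z)[:,:2]
m=b([(25,145),(378,47),(560,548),(205,655)],.003); print('mat',m,m.mean(0))
def ang(v): return np.degrees(np.arctan2(v[1],v[0]))
print([ang(m[3]-m[0]),ang(m[2]-m[1]),ang(m[0]-m[1])-90,ang(m[3]-m[2])-90], np.linalg.norm(m[3]-m[0]),np.linalg.norm(m[1]-m[0]))
bar=b([(247,309),(501,227)],.088); print('bar top',bar,bar.mean(0),ang(bar[0]-bar[1])-90,np.linalg.norm(bar[0]-bar[1]))
w=b([(118,140),(383,62)],.041);print('wall',w,w.mean(0),ang(w[0]-w[1])-90,np.linalg.norm(w[0]-w[1]))
w=b([(270,590),(550,495)],.041);print('wallfront',w,w.mean(0),ang(w[0]-w[1])-90,np.linalg.norm(w[0]-w[1]))
w=b([(285,585),(507,515)],.010);print('spoutfloor',w,w.mean(0),ang(w[0]-w[1])-90,np.linalg.norm(w[0]-w[1]))
cs=read_camera('scene')
s=back(cs,[[225+y/8-.5,165+x/8-.5] for x,y in [(65,208),(275,140)]],.086)[:,:2]
print('scene bar',s,s.mean(0),ang(s[0]-s[1]))
s=back(cs,[[225+y/8-.5,165+x/8-.5] for x,y in [(18,150),(320,60),(435,420),(112,500)]],.003)[:,:2];print('scene mat',s,s.mean(0))
```

```text
mat [[ 0.6789 -0.2121]
 [ 0.7149 -0.3301]
 [ 0.5457 -0.3831]
 [ 0.5088 -0.2672]] [ 0.6121 -0.2981]
[np.float64(-162.05195345434115), np.float64(-162.62660162092305), np.float64(16.99866193633686), np.float64(17.673717366880382)] 0.17878415811749995 0.12339902578255431
bar top [[ 0.5993 -0.2633]
 [ 0.6263 -0.3411]] [ 0.6128 -0.3022] 19.14569760477346 0.08230991453410463
wall [[ 0.668  -0.2351]
 [ 0.6956 -0.3207]] [ 0.6818 -0.2779] 17.87562819288958 0.08986226742266305
wallfront [[ 0.5227 -0.2793]
 [ 0.5543 -0.3679]] [ 0.5385 -0.3236] 19.663855171522982 0.09407156910421381
spoutfloor [[ 0.5307 -0.2919]
 [ 0.5548 -0.3641]] [ 0.5427 -0.328 ] 18.44036381435538 0.07615719534426428
scene bar [[ 0.6276 -0.3378]
 [ 0.603  -0.2631]] [ 0.6153 -0.3005] -71.76955549860762
scene mat [[ 0.545  -0.3816]
 [ 0.5092 -0.2632]
 [ 0.6777 -0.212 ]
 [ 0.703  -0.3305]] [ 0.6087 -0.2968]
```

```bash
cat >> h.py <<'E'
def yawR(deg):  # tool down, tool x at azimuth deg
    a=np.radians(deg); x=np.array([np.cos(a),np.sin(a),0]); z=np.array([0,0,-1.]); return np.c_[x,np.cross(z,x),z]
def plan(targets,o=None,base=None):
    """targets: list of (pos,Rot). prints rows rel. to current pose"""
    o=o or get_obs(); p0=np.array(o['eef_pos']) if base is None else base[0]; R0=rot(o['tool_rot']) if base is None else base[1]
    for p,Rt in targets:
        d=R0.T@(np.array(p)-p0)/.025; rv=np.degrees(R.from_matrix(R0.T@Rt).as_rotvec())/10
        print(np.round(d,2).tolist(),np.round(rv,2).tolist())
MK=dict(A=(.5849,.1128),B=(.5696,.0089),C=(.5542,-.095),D=(.481,.1282),E=(.4658,.0241),F=(.4506,-.0799))
def st():
    o=get_obs(); Rt=rot(o['tool_rot']); print('t %.2f'%o['t'],np.round(o['eef_pos'],4),'x az %.2f'%np.degrees(np.arctan2(Rt[1,0],Rt[0,0])),'zaxis',np.round(Rt[:,2],3),'F',np.round(o['contact_force'],1),'w %.3f'%o['gripper_width'],'q',np.round(o['q'],2))
E
python3 - <<'E'
from h import *
st()
plan([((.564,.298,.30),yawR(45)),((.564,.298,.15),yawR(45)),((.564,.298,.078),yawR(45))])
E
```

```text
t 2.50 [0.1831 0.6497 0.3039] x az 74.26 zaxis [-0. -0. -1.] F [ 0.   0.1 -0.4] w 1.001 q [-1.4   0.48  0.02  1.56 -0.01  1.11 -0.08]
[-9.41, 18.48, 0.15] [-0.0, 0.0, 2.93]
[-9.41, 18.48, 6.15] [-0.0, 0.0, 2.93]
[-9.41, 18.48, 9.03] [-0.0, 0.0, 2.93]
```

Emit:
apply_moves(
  moves=[
    [[-9.4,18.48,0.15],[0,0,2.93],1],
    [[-9.4,18.48,0.15],[0,0,2.93],1],
    [[-9.4,18.48,0.15],[0,0,2.93],1],
    [[-9.4,18.48,0.15],[0,0,2.93],1],
    [[-9.4,18.48,0.15],[0,0,2.93],1],
    [[-9.4,18.48,0.15],[0,0,2.93],1],
    [[-9.4,18.48,0.15],[0,0,2.93],1],
    [[-9.4,18.48,0.15],[0,0,2.93],1],
    [[-9.4,18.48,0.15],[0,0,2.93],1],
    [[-9.4,18.48,0.15],[0,0,2.93],1],
    [[-9.4,18.48,0.15],[0,0,2.93],1],
    [[-9.4,18.48,0.15],[0,0,2.93],1],
    [[-9.4,18.48,2.5],[0,0,2.93],1],
    [[-9.4,18.48,5.2],[0,0,2.93],1],
    [[-9.4,18.48,5.2],[0,0,2.93],1],
  ],
  force=40,
)

```text
t: 4.38
eef_pos: [0.5605, 0.2981, 0.1697]
tool_rot: [0.001, 0.924, 0.383, -0.005]
contact_force: [-0.0, 0.2, -0.4]
gripper_width: 0.996
```

Run:
```python
from h import *
st()
C={n:read_camera(n) for n in('top','scene')}
for r in ramekins(C): print('ram',r)
cv2.imwrite('pics/c1.png',C['top']['color'][:,:,::-1])
plan([((.564,.298,.078),yawR(45))])
```

```text
t 4.38 [0.5605 0.2981 0.1697] x az 45.08 zaxis [-0.008 -0.005 -1.   ] F [-0.   0.2 -0.4] w 0.996 q [-0.76  0.57  0.24  1.77 -0.17  0.83  0.35]
ram (np.float64(0.011056251845729278), 0, array([0.55644581, 0.40091699]))
ram (np.float64(0.10002114048221719), 0, array([0.46058515, 0.34805753]))
ram (np.float64(0.016003852457290902), 0, array([0.4648433 , 0.30169191]))
ram (np.float64(0.014095874185199716), 0, array([0.56652759, 0.29106964]))
ram (np.float64(0.12841478098863968), 0, array([0.41023712, 0.3150261 ]))
[-0.01, -0.0, 3.86] [0.0, -0.0, -0.01]
```

View pics/c1.png

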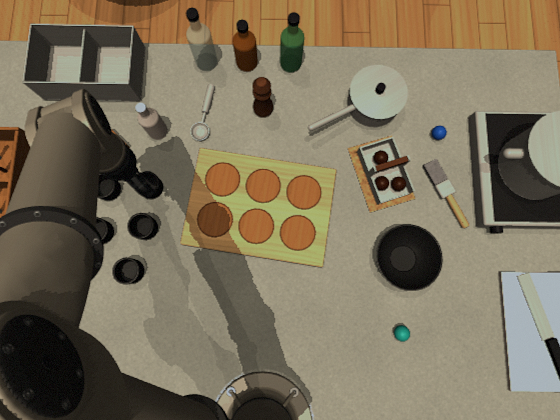

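Emit:
apply_moves(
  moves=[
    [[0,0,1.5],[0,0,0],1],
    [[0,0,2.5],[0,0,0],1],
    [[0,0,3.3],[0,0,0],1],
    [[0,0,3.85],[0,0,0],1],
    [[0,0,3.85],[0,0,0],1],
    [[0,0,3.85],[0,0,0],-1],
    [[0,0,3.85],[0,0,0],-1],
    [[0,0,3.85],[0,0,0],-1],
    [[0,0,3.85],[0,0,0],-1],
  ],
  force=40,
)

```text
t: 6.1
eef_pos: [0.5647, 0.2983, 0.079]
tool_rot: [-0.0, 0.924, 0.382, 0.001]
contact_force: [-1.0, -1.0, 6.3]
gripper_width: 0.737
```

Run:
```python
from h import *
st()
C=MK['C']
plan([((.564,.298,.19),yawR(45)),(C+(.19,),yawR(45)),(C+(.098,),yawR(45))])
```

```text
t 6.10 [0.5647 0.2983 0.079 ] x az 44.94 zaxis [ 0.001  0.001 -1.   ] F [-1.  -1.   6.3] w 0.737 q [-0.73  0.7   0.2   1.8  -0.21  0.66  0.38]
[-0.02, -0.01, -4.44] [0.0, -0.01, -0.01]
[-11.4, 10.84, -4.46] [0.0, -0.01, -0.01]
[-11.41, 10.84, -0.78] [0.0, -0.01, -0.01]
```

Emit:
apply_moves(
  moves=[
    [[0,0,-1.5],[0,0,0],-1],
    [[0,0,-3],[0,0,0],-1],
    [[0,0,-4.4],[0,0,0],-1],
    [[-2,1.9,-4.4],[0,0,0],-1],
    [[-4,3.8,-4.4],[0,0,0],-1],
    [[-6,5.7,-4.4],[0,0,0],-1],
    [[-8,7.6,-4.4],[0,0,0],-1],
    [[-10,9.5,-4.4],[0,0,0],-1],
    [[-11.4,10.84,-4.4],[0,0,0],-1],
    [[-11.4,10.84,-4.4],[0,0,0],-1],
    [[-11.4,10.84,-4.4],[0,0,0],-1],
    [[-11.4,10.84,-4.4],[0,0,0],-1],
  ],
)

```text
t: 7.6
eef_pos: [0.5542, -0.0926, 0.1875]
tool_rot: [-0.001, 0.923, 0.384, 0.0]
contact_force: [0.2, 0.2, -2.2]
gripper_width: 0.737
```

Run:
```python
from h import *
st()
C=MK['C']
plan([(C+(.098,),yawR(45))])
```

```text
t 7.60 [ 0.5542 -0.0926  0.1875] x az 45.12 zaxis [-0.     0.001 -1.   ] F [ 0.2  0.2 -2.2] w 0.737 q [-0.18  0.45  0.29  1.95 -0.18  0.77  1.01]
[-0.07, 0.07, 3.58] [-0.01, -0.01, 0.01]
```

Emit:
apply_moves(
  moves=[
    [[0,0,1.5],[0,0,0],-1],
    [[0,0,2.5],[0,0,0],-1],
    [[0,0,3.2],[0,0,0],-1],
    [[0,0,3.6],[0,0,0],-1],
    [[0,0,3.6],[0,0,0],-1],
    [[0,0,3.6],[0,0,0],-1],
    [[0,0,3.6],[0,0,0],1],
    [[0,0,3.6],[0,0,0],1],
    [[0,0,3.6],[0,0,0],1],
    [[0,0,3.6],[0,0,0],1],
    [[0,0,2.5],[0,0,0],1],
    [[0,0,1],[0,0,0],1],
    [[0,0,-1],[0,0,0],1],
    [[0,0,-1],[0,0,0],1],
    [[0,0,-1],[0,0,0],1],
  ],
)

```text
t: 9.48
eef_pos: [0.5535, -0.0949, 0.2124]
tool_rot: [-0.0, 0.924, 0.382, -0.0]
contact_force: [-0.4, -0.0, -0.1]
gripper_width: 0.998
```

```bash
cat >> h.py <<'E'
def look(name,crop=None,fx=1):
    C={n:read_camera(n) for n in('top','scene')}
    for r in ramekins(C): print('ram %.4f %.3f'%r[:2],np.round(r[2],4), 'mark',min((np.hypot(r[2][0]-v[0],r[2][1]-v[1]).round(4),k) for k,v in MK.items()))
    a=np.concatenate([C['top']['color'][90:310,60:470],C['scene']['color'][130:330,60:470]],0)
    cv2.imwrite(f'pics/{name}.png',cv2.resize(a,None,fx=1.4,fy=1.4)[:,:,::-1])
    return C
E
python3 - <<'E'
from h import *
st()
look('d1')
E
```

```text
t 9.47 [ 0.5535 -0.0949  0.2124] x az 44.96 zaxis [-0.  0. -1.] F [-0.4 -0.  -0.1] w 0.998 q [-0.19  0.41  0.31  1.93 -0.17  0.82  1.  ]
ram 0.0018 0.000 [0.5571 0.407 ] mark (np.float64(0.289), 'D')
ram 0.0014 0.000 [0.4463 0.4147] mark (np.float64(0.2886), 'D')
ram 0.0035 0.000 [0.3505 0.3311] mark (np.float64(0.2412), 'D')
ram 0.0031 0.000 [0.4595 0.3047] mark (np.float64(0.1778), 'D')
ram 0.3128 0.018 [ 0.7259 -0.1227] mark (np.float64(0.1739), 'C')
```

View pics/d1.png

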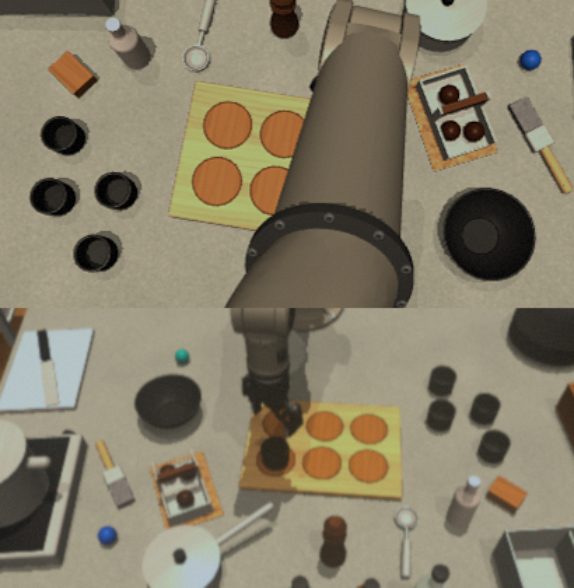

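The first ramekin stands on mark C (scene view); the other four are unchanged. Next is the one at (0.459, 0.304), going to mark B.

Run:
```python
from h import *
st()
p=(.4595,.3045)
plan([(p+(.212,),yawR(45)),(p+(.078,),yawR(45))])
B=MK['B']; print('then'); plan([(B+(.188,),yawR(45)),(B+(.0975,),yawR(45))],base=(np.array(p+(.078,)),yawR(45)))
```

```text
t 10.07 [ 0.5538 -0.095   0.2125] x az 44.95 zaxis [-0. -0. -1.] F [ 0.3 -0.6  0.8] w 1.000 q [-0.19  0.41  0.31  1.93 -0.17  0.82  1.  ]
[8.62, -13.98, 0.02] [-0.0, 0.0, -0.0]
[8.62, -13.97, 5.38] [-0.0, 0.0, -0.0]
then
[-5.25, 11.47, -4.4] [0.0, 0.0, 0.0]
[-5.25, 11.47, -0.78] [0.0, 0.0, 0.0]
```

Emit:
apply_moves(
  moves=[
    [[1.2,-2,0],[0,0,0],1],
    [[2.4,-4,0],[0,0,0],1],
    [[3.6,-6,0],[0,0,0],1],
    [[4.9,-8,0],[0,0,0],1],
    [[6.1,-10,0],[0,0,0],1],
    [[7.4,-12,0],[0,0,0],1],
    [[8.62,-13.97,0],[0,0,0],1],
    [[8.62,-13.97,0],[0,0,0],1],
    [[8.62,-13.97,0],[0,0,0],1],
    [[8.62,-13.97,2],[0,0,0],1],
    [[8.62,-13.97,3.5],[0,0,0],1],
    [[8.62,-13.97,4.6],[0,0,0],1],
    [[8.62,-13.97,5.38],[0,0,0],1],
    [[8.62,-13.97,5.38],[0,0,0],1],
    [[8.62,-13.97,5.38],[0,0,0],1],
    [[8.62,-13.97,5.38],[0,0,0],-1],
    [[8.62,-13.97,5.38],[0,0,0],-1],
    [[8.62,-13.97,5.38],[0,0,0],-1],
    [[8.62,-13.97,5.38],[0,0,0],-1],
  ],
)

```text
t: 12.45
eef_pos: [0.4601, 0.3044, 0.0795]
tool_rot: [-0.0, 0.924, 0.382, 0.001]
contact_force: [-1.9, -1.1, 8.1]
gripper_width: 0.728
```

Emit:
apply_moves(
  moves=[
    [[0,0,-1.5],[0,0,0],-1],
    [[0,0,-3],[0,0,0],-1],
    [[0,0,-4.4],[0,0,0],-1],
    [[-0.8,1.7,-4.4],[0,0,0],-1],
    [[-1.7,3.6,-4.4],[0,0,0],-1],
    [[-2.6,5.6,-4.4],[0,0,0],-1],
    [[-3.5,7.6,-4.4],[0,0,0],-1],
    [[-4.4,9.6,-4.4],[0,0,0],-1],
    [[-5.25,11.47,-4.4],[0,0,0],-1],
    [[-5.25,11.47,-4.4],[0,0,0],-1],
    [[-5.25,11.47,-4.4],[0,0,0],-1],
    [[-5.25,11.47,-4.4],[0,0,0],-1],
  ],
)

```text
t: 13.95
eef_pos: [0.5689, 0.0106, 0.1882]
tool_rot: [-0.0, 0.924, 0.384, -0.0]
contact_force: [0.1, 0.3, -1.4]
gripper_width: 0.727
```

Run:
```python
from h import *
st()
B=MK['B']; plan([(B+(.0975,),yawR(45))])
```

```text
t 13.95 [0.5689 0.0106 0.1882] x az 45.11 zaxis [-0.     0.001 -1.   ] F [ 0.1  0.3 -1.4] w 0.727 q [-0.33  0.45  0.26  1.93 -0.16  0.78  0.8 ]
[-0.03, 0.07, 3.63] [-0.0, -0.0, 0.01]
```

Emit:
apply_moves(
  moves=[
    [[0,0,1.5],[0,0,0],-1],
    [[0,0,2.5],[0,0,0],-1],
    [[0,0,3.2],[0,0,0],-1],
    [[0,0,3.6],[0,0,0],-1],
    [[0,0,3.6],[0,0,0],-1],
    [[0,0,3.6],[0,0,0],-1],
    [[0,0,3.6],[0,0,0],1],
    [[0,0,3.6],[0,0,0],1],
    [[0,0,3.6],[0,0,0],1],
    [[0,0,3.6],[0,0,0],1],
    [[0,0,2.5],[0,0,0],1],
    [[0,0,1],[0,0,0],1],
    [[0,0,-1],[0,0,0],1],
    [[0,0,-1],[0,0,0],1],
    [[0,0,-1],[0,0,0],1],
  ],
)

```text
t: 15.82
eef_pos: [0.569, 0.0089, 0.2129]
tool_rot: [-0.0, 0.924, 0.382, -0.0]
contact_force: [-0.5, 0.2, -0.7]
gripper_width: 1.003
```

Run:
```python
from h import *
look('d2'); st()
p=(.557,.4065)
plan([(p+(.212,),yawR(45)),(p+(.078,),yawR(45))])
B=MK['A']; print('then'); plan([(B+(.188,),yawR(45)),(B+(.0975,),yawR(45))],base=(np.array(p+(.078,)),yawR(45)))
```

```text
ram 0.0032 0.000 [0.5573 0.4066] mark (np.float64(0.2887), 'D')
ram 0.0002 0.000 [0.4456 0.4151] mark (np.float64(0.2891), 'D')
ram 0.3494 0.018 [ 0.5589 -0.2679] mark (np.float64(0.173), 'C')
ram 0.0031 0.018 [ 0.5559 -0.0938] mark (np.float64(0.0021), 'C')
ram 0.0064 0.000 [0.3512 0.331 ] mark (np.float64(0.2408), 'D')
t 16.43 [0.5693 0.0087 0.213 ] x az 44.96 zaxis [-0. -0. -1.] F [ 0.3 -0.3  0.4] w 0.999 q [-0.34  0.42  0.27  1.91 -0.15  0.83  0.8 ]
[10.89, -11.61, 0.04] [-0.0, 0.0, -0.0]
[10.9, -11.61, 5.4] [-0.0, 0.0, -0.0]
then
[-7.52, 9.1, -4.4] [0.0, 0.0, 0.0]
[-7.52, 9.1, -0.78] [0.0, 0.0, 0.0]
```

View pics/d2.png

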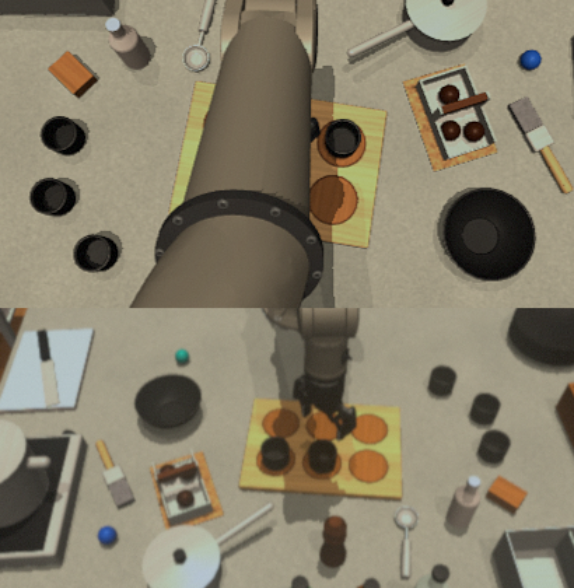

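Two are placed (C within 2 mm); the remaining three are unchanged.

Emit:
apply_moves(
  moves=[
    [[1.6,-1.7,0],[0,0,0],1],
    [[3.2,-3.4,0],[0,0,0],1],
    [[4.8,-5.1,0],[0,0,0],1],
    [[6.3,-6.8,0],[0,0,0],1],
    [[7.9,-8.5,0],[0,0,0],1],
    [[9.5,-10.1,0],[0,0,0],1],
    [[10.9,-11.61,0],[0,0,0],1],
    [[10.9,-11.61,0],[0,0,0],1],
    [[10.9,-11.61,0],[0,0,0],1],
    [[10.9,-11.61,2],[0,0,0],1],
    [[10.9,-11.61,3.5],[0,0,0],1],
    [[10.9,-11.61,4.6],[0,0,0],1],
    [[10.9,-11.61,5.4],[0,0,0],1],
    [[10.9,-11.61,5.4],[0,0,0],1],
    [[10.9,-11.61,5.4],[0,0,0],1],
    [[10.9,-11.61,5.4],[0,0,0],-1],
    [[10.9,-11.61,5.4],[0,0,0],-1],
    [[10.9,-11.61,5.4],[0,0,0],-1],
    [[10.9,-11.61,5.4],[0,0,0],-1],
  ],
)

```text
t: 18.8
eef_pos: [0.5577, 0.4071, 0.08]
tool_rot: [-0.0, 0.924, 0.382, 0.001]
contact_force: [-1.6, -1.0, 5.7]
gripper_width: 0.745
```

Emit:
apply_moves(
  moves=[
    [[0,0,-1.5],[0,0,0],-1],
    [[0,0,-3],[0,0,0],-1],
    [[0,0,-4.4],[0,0,0],-1],
    [[-1.4,1.7,-4.4],[0,0,0],-1],
    [[-2.8,3.4,-4.4],[0,0,0],-1],
    [[-4.2,5.1,-4.4],[0,0,0],-1],
    [[-5.6,6.8,-4.4],[0,0,0],-1],
    [[-7,8.5,-4.4],[0,0,0],-1],
    [[-7.52,9.1,-4.4],[0,0,0],-1],
    [[-7.52,9.1,-4.4],[0,0,0],-1],
    [[-7.52,9.1,-4.4],[0,0,0],-1],
    [[-7.52,9.1,-4.4],[0,0,0],-1],
  ],
)

```text
t: 20.3
eef_pos: [0.5845, 0.1153, 0.1881]
tool_rot: [-0.0, 0.923, 0.384, 0.0]
contact_force: [1.4, 0.3, -1.6]
gripper_width: 0.744
```

Run:
```python
from h import *
st()
B=MK['A']; plan([(B+(.0975,),yawR(45))])
```

```text
t 20.30 [0.5845 0.1153 0.1881] x az 45.15 zaxis [-0.     0.001 -1.   ] F [ 1.4  0.3 -1.6] w 0.744 q [-0.47  0.49  0.23  1.86 -0.15  0.81  0.62]
[-0.06, 0.08, 3.62] [-0.0, -0.0, 0.01]
```

Emit:
apply_moves(
  moves=[
    [[0,0,1.5],[0,0,0],-1],
    [[0,0,2.5],[0,0,0],-1],
    [[0,0,3.2],[0,0,0],-1],
    [[0,0,3.6],[0,0,0],-1],
    [[0,0,3.6],[0,0,0],-1],
    [[0,0,3.6],[0,0,0],-1],
    [[0,0,3.6],[0,0,0],1],
    [[0,0,3.6],[0,0,0],1],
    [[0,0,3.6],[0,0,0],1],
    [[0,0,3.6],[0,0,0],1],
    [[0,0,2.5],[0,0,0],1],
    [[0,0,1],[0,0,0],1],
    [[0,0,-1],[0,0,0],1],
    [[0,0,-1],[0,0,0],1],
    [[0,0,-1],[0,0,0],1],
  ],
)

```text
t: 22.18
eef_pos: [0.5844, 0.1129, 0.2128]
tool_rot: [-0.0, 0.924, 0.382, -0.0]
contact_force: [0.4, 0.5, -0.5]
gripper_width: 0.999
```

Run:
```python
from h import *
look('d3'); st()
p=(.446,.4147)
plan([(p+(.212,),yawR(45)),(p+(.078,),yawR(45))])
B=MK['D']; print('then'); plan([(B+(.188,),yawR(45)),(B+(.0975,),yawR(45))],base=(np.array(p+(.078,)),yawR(45)))
```

```text
ram 0.0037 0.000 [0.4471 0.4158] mark (np.float64(0.2895), 'D')
ram 0.1689 0.018 [ 0.5647 -0.179 ] mark (np.float64(0.0846), 'C')
ram 0.0006 0.018 [ 0.5559 -0.0949] mark (np.float64(0.0018), 'C')
ram 0.0010 0.018 [0.5694 0.0111] mark (np.float64(0.0022), 'B')
t 22.77 [0.5848 0.1129 0.213 ] x az 44.96 zaxis [-0. -0. -1.] F [-0.6  0.3  0.7] w 0.999 q [-0.48  0.45  0.24  1.85 -0.14  0.86  0.61]
[4.6, -12.47, 0.04] [-0.0, 0.0, -0.0]
[4.6, -12.47, 5.4] [-0.0, 0.0, -0.0]
then
[-7.11, 9.09, -4.4] [0.0, 0.0, 0.0]
[-7.11, 9.09, -0.78] [0.0, 0.0, 0.0]
```

View pics/d3.png

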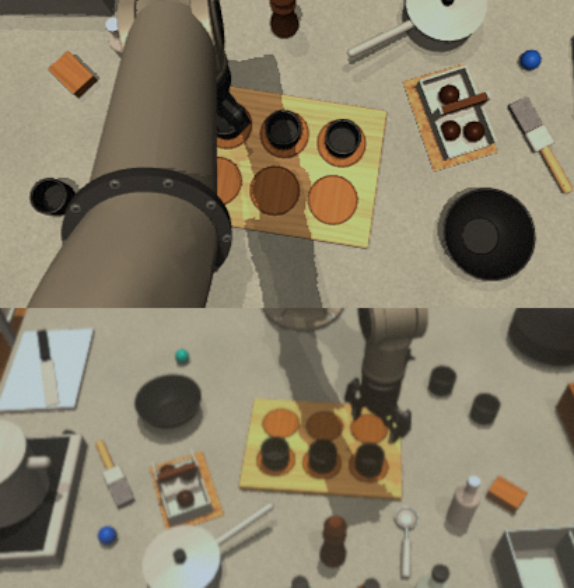

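Emit:
apply_moves(
  moves=[
    [[0.7,-2,0],[0,0,0],1],
    [[1.4,-4,0],[0,0,0],1],
    [[2.2,-6,0],[0,0,0],1],
    [[2.9,-8,0],[0,0,0],1],
    [[3.7,-10,0],[0,0,0],1],
    [[4.4,-12,0],[0,0,0],1],
    [[4.62,-12.47,0],[0,0,0],1],
    [[4.62,-12.47,0],[0,0,0],1],
    [[4.62,-12.47,0],[0,0,0],1],
    [[4.62,-12.47,2],[0,0,0],1],
    [[4.62,-12.47,3.5],[0,0,0],1],
    [[4.62,-12.47,4.6],[0,0,0],1],
    [[4.62,-12.47,5.4],[0,0,0],1],
    [[4.62,-12.47,5.4],[0,0,0],1],
    [[4.62,-12.47,5.4],[0,0,0],1],
    [[4.62,-12.47,5.4],[0,0,0],-1],
    [[4.62,-12.47,5.4],[0,0,0],-1],
    [[4.62,-12.47,5.4],[0,0,0],-1],
    [[4.62,-12.47,5.4],[0,0,0],-1],
  ],
)

```text
t: 25.15
eef_pos: [0.4467, 0.4155, 0.0798]
tool_rot: [-0.0, 0.924, 0.382, 0.001]
contact_force: [-0.8, -1.1, 6.6]
gripper_width: 0.744
```

Emit:
apply_moves(
  moves=[
    [[0,0,-1.5],[0,0,0],-1],
    [[0,0,-3],[0,0,0],-1],
    [[0,0,-4.4],[0,0,0],-1],
    [[-1.3,1.7,-4.4],[0,0,0],-1],
    [[-2.6,3.4,-4.4],[0,0,0],-1],
    [[-4,5.1,-4.4],[0,0,0],-1],
    [[-5.3,6.8,-4.4],[0,0,0],-1],
    [[-6.6,8.5,-4.4],[0,0,0],-1],
    [[-7.12,9.09,-4.4],[0,0,0],-1],
    [[-7.12,9.09,-4.4],[0,0,0],-1],
    [[-7.12,9.09,-4.4],[0,0,0],-1],
    [[-7.12,9.09,-4.4],[0,0,0],-1],
  ],
)

```text
t: 26.65
eef_pos: [0.4807, 0.1301, 0.1882]
tool_rot: [-0.0, 0.924, 0.383, 0.0]
contact_force: [1.2, 1.0, -1.4]
gripper_width: 0.743
```

Run:
```python
from h import *
st()
B=MK['D']; plan([(B+(.0975,),yawR(45))])
```

```text
t 26.65 [0.4807 0.1301 0.1882] x az 45.10 zaxis [ 0.     0.001 -1.   ] F [ 1.2  1.  -1.4] w 0.743 q [-0.58  0.35  0.23  2.09 -0.12  0.72  0.51]
[-0.05, 0.06, 3.63] [-0.0, -0.0, 0.01]
```

Emit:
apply_moves(
  moves=[
    [[0,0,1.5],[0,0,0],-1],
    [[0,0,2.5],[0,0,0],-1],
    [[0,0,3.2],[0,0,0],-1],
    [[0,0,3.6],[0,0,0],-1],
    [[0,0,3.6],[0,0,0],-1],
    [[0,0,3.6],[0,0,0],-1],
    [[0,0,3.6],[0,0,0],1],
    [[0,0,3.6],[0,0,0],1],
    [[0,0,3.6],[0,0,0],1],
    [[0,0,3.6],[0,0,0],1],
    [[0,0,2.5],[0,0,0],1],
    [[0,0,1],[0,0,0],1],
    [[0,0,-1],[0,0,0],1],
    [[0,0,-1],[0,0,0],1],
    [[0,0,-1],[0,0,0],1],
  ],
)

```text
t: 28.52
eef_pos: [0.4804, 0.1285, 0.2128]
tool_rot: [-0.0, 0.924, 0.382, -0.0]
contact_force: [-0.9, 0.1, -0.2]
gripper_width: 0.998
```

Run:
```python
from h import *
C=look('d4'); st()
for n in C: print([ (round(d['conf'],2),np.round(cen(d['mask']),1),d['mask'].sum()) for d in silhouettes(n,'ramekin3_mid')])
p=(.3505,.3313)
plan([(p+(.212,),yawR(45)),(p+(.078,),yawR(45))])
B=MK['E']; print('then'); plan([(B+(.188,),yawR(45)),(B+(.0975,),yawR(45))],base=(np.array(p+(.078,)),yawR(45)))
```

```text
ram 0.0010 0.018 [0.5866 0.1135] mark (np.float64(0.0018), 'A')
ram 0.0014 0.018 [ 0.5549 -0.0935] mark (np.float64(0.0016), 'C')
ram 0.0036 0.018 [0.5706 0.011 ] mark (np.float64(0.0023), 'B')
t 29.12 [0.4808 0.1285 0.213 ] x az 44.96 zaxis [-0. -0. -1.] F [-1.2 -0.3  0.9] w 0.999 q [-0.59  0.31  0.25  2.07 -0.11  0.77  0.5 ]
[]
[(0.56, array([182.1, 375.4]), np.int64(343))]
[2.04, -9.42, 0.05] [-0.0, -0.0, -0.0]
[2.04, -9.42, 5.41] [-0.0, -0.0, -0.0]
then
[-5.43, 11.95, -4.4] [0.0, 0.0, 0.0]
[-5.43, 11.95, -0.78] [0.0, 0.0, 0.0]
```

View pics/d4.png

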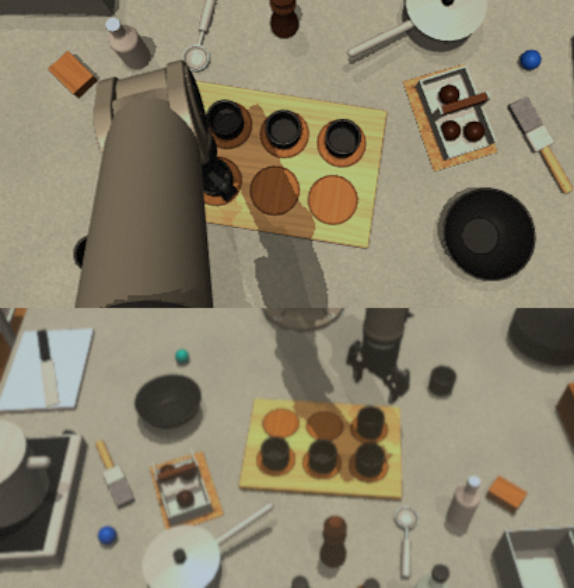

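Emit:
apply_moves(
  moves=[
    [[0.4,-2,0],[0,0,0],1],
    [[0.9,-4,0],[0,0,0],1],
    [[1.3,-6,0],[0,0,0],1],
    [[1.7,-8,0],[0,0,0],1],
    [[2.04,-9.42,0],[0,0,0],1],
    [[2.04,-9.42,0],[0,0,0],1],
    [[2.04,-9.42,0],[0,0,0],1],
    [[2.04,-9.42,2],[0,0,0],1],
    [[2.04,-9.42,3.5],[0,0,0],1],
    [[2.04,-9.42,4.6],[0,0,0],1],
    [[2.04,-9.42,5.4],[0,0,0],1],
    [[2.04,-9.42,5.4],[0,0,0],1],
    [[2.04,-9.42,5.4],[0,0,0],1],
    [[2.04,-9.42,5.4],[0,0,0],-1],
    [[2.04,-9.42,5.4],[0,0,0],-1],
    [[2.04,-9.42,5.4],[0,0,0],-1],
    [[2.04,-9.42,5.4],[0,0,0],-1],
  ],
)

```text
t: 31.35
eef_pos: [0.3509, 0.3313, 0.0794]
tool_rot: [-0.0, 0.924, 0.382, 0.001]
contact_force: [-2.2, -2.1, 9.2]
gripper_width: 0.728
```

Emit:
apply_moves(
  moves=[
    [[0,0,-1.5],[0,0,0],-1],
    [[0,0,-3],[0,0,0],-1],
    [[0,0,-4.4],[0,0,0],-1],
    [[-0.8,1.8,-4.4],[0,0,0],-1],
    [[-1.7,3.7,-4.4],[0,0,0],-1],
    [[-2.6,5.7,-4.4],[0,0,0],-1],
    [[-3.5,7.7,-4.4],[0,0,0],-1],
    [[-4.4,9.7,-4.4],[0,0,0],-1],
    [[-5.2,11.4,-4.4],[0,0,0],-1],
    [[-5.43,11.95,-4.4],[0,0,0],-1],
    [[-5.43,11.95,-4.4],[0,0,0],-1],
    [[-5.43,11.95,-4.4],[0,0,0],-1],
  ],
)

```text
t: 32.85
eef_pos: [0.465, 0.0255, 0.1881]
tool_rot: [-0.0, 0.924, 0.383, -0.0]
contact_force: [-0.2, 0.4, -2.6]
gripper_width: 0.725
```

Run:
```python
from h import *
st()
B=MK['E']; plan([(B+(.0975,),yawR(45))])
```

```text
t 32.85 [0.465  0.0255 0.1881] x az 45.09 zaxis [-0.001  0.001 -1.   ] F [-0.2  0.4 -2.6] w 0.725 q [-0.42  0.3   0.27  2.16 -0.13  0.69  0.73]
[-0.02, 0.06, 3.62] [-0.01, -0.0, 0.01]
```

Emit:
apply_moves(
  moves=[
    [[0,0,1.5],[0,0,0],-1],
    [[0,0,2.5],[0,0,0],-1],
    [[0,0,3.2],[0,0,0],-1],
    [[0,0,3.6],[0,0,0],-1],
    [[0,0,3.6],[0,0,0],-1],
    [[0,0,3.6],[0,0,0],-1],
    [[0,0,3.6],[0,0,0],1],
    [[0,0,3.6],[0,0,0],1],
    [[0,0,3.6],[0,0,0],1],
    [[0,0,3.6],[0,0,0],1],
    [[0,0,2.5],[0,0,0],1],
    [[0,0,1],[0,0,0],1],
    [[0,0,-1],[0,0,0],1],
    [[0,0,-3],[0,0,0],1],
    [[0,0,-3],[0,0,0],1],
  ],
)

```text
t: 34.72
eef_pos: [0.4675, 0.0241, 0.2667]
tool_rot: [0.0, 0.924, 0.382, 0.004]
contact_force: [-0.4, 0.7, -0.6]
gripper_width: 1.004
```

Run:
```python
from h import *
st();
g=(.613,-.3012)
plan([(g+(.26,),yawR(-80)),(g+(.26,),yawR(198.4))])
```

```text
t 34.73 [0.4675 0.0241 0.2667] x az 44.95 zaxis [ 0.008  0.002 -1.   ] F [-0.4  0.7 -0.6] w 1.004 q [-0.46  0.18  0.32  2.09 -0.07  0.87  0.68]
[-5.07, 13.32, 0.28] [-0.03, -0.05, 12.49]
[-5.07, 13.32, 0.28] [0.06, 0.02, -15.35]
```

Emit:
apply_moves(
  moves=[
    [[-0.4,1,0],[0,0,1],1],
    [[-0.8,2,0],[0,0,2],1],
    [[-1.2,3,0],[0,0,3],1],
    [[-1.5,4,0],[0,0,4],1],
    [[-1.9,5,0],[0,0,5],1],
    [[-2.3,6,0],[0,0,6],1],
    [[-2.7,7,0],[0,0,7],1],
    [[-3,8,0],[0,0,8],1],
    [[-3.4,9,0],[0,0,9],1],
    [[-3.8,10,0],[0,0,10],1],
    [[-4.2,11,0],[0,0,11],1],
    [[-4.6,12,0],[0,0,12],1],
    [[-5,13.2,0],[0,0,12.5],1],
    [[-5,13.2,0],[0,0,12.5],1],
    [[-5,13.2,0],[0,0,12.5],1],
    [[-5,13.2,0],[0,0,12.5],1],
  ],
)

```text
t: 36.72
eef_pos: [0.61, -0.2969, 0.2626]
tool_rot: [-0.0, 0.766, -0.643, -0.001]
contact_force: [-0.4, 0.1, -1.1]
gripper_width: 1.0
```

Run:
```python
from h import *
st();
g=(.613,-.3012)
plan([(g+(.26,),yawR(198.4))])
```

```text
t 36.73 [ 0.61   -0.2969  0.2626] x az -79.96 zaxis [-0.001  0.001 -1.   ] F [-0.4  0.1 -1.1] w 1.000 q [-0.16  0.64  0.8   1.62 -0.51  1.1  -0.62]
[0.19, -0.09, 0.1] [0.01, 0.0, 8.16]
```

Emit:
apply_moves(
  moves=[
    [[0.19,-0.09,0],[0,0,1],1],
    [[0.19,-0.09,0],[0,0,2],1],
    [[0.19,-0.09,0],[0,0,3],1],
    [[0.19,-0.09,0],[0,0,4],1],
    [[0.19,-0.09,0],[0,0,5],1],
    [[0.19,-0.09,0],[0,0,6],1],
    [[0.19,-0.09,0],[0,0,7],1],
    [[0.19,-0.09,0],[0,0,8.16],1],
    [[0.19,-0.09,0],[0,0,8.16],0.5],
    [[0.19,-0.09,0],[0,0,8.16],0.2],
    [[0.19,-0.09,0],[0,0,8.16],0.2],
  ],
)

```text
t: 38.1
eef_pos: [0.6133, -0.3022, 0.2633]
tool_rot: [0.0, -0.161, 0.987, 0.0]
contact_force: [0.0, -0.2, -0.6]
gripper_width: 0.596
```

Run:
```python
from h import *
C=look('e1');st();
g=(.613,-.3012)
plan([(g+(.18,),yawR(198.4)),(g+(.133,),yawR(198.4))])
im=C['scene']['color'][200:300,150:260]; cv2.imwrite('pics/e2.png',cv2.resize(im,None,fx=5,fy=5,interpolation=cv2.INTER_CUBIC)[:,:,::-1])
```

```text
t 38.70 [ 0.6133 -0.3023  0.2631] x az -161.64 zaxis [-0.  0. -1.] F [ 0.5  0.4 -0.8] w 0.598 q [-0.31  0.82  1.14  1.62 -0.79  1.23 -1.82]
[-0.0, 0.04, 3.32] [0.0, -0.0, -0.0]
[-0.0, 0.04, 5.2] [0.0, -0.0, -0.0]
```

View pics/e1.png

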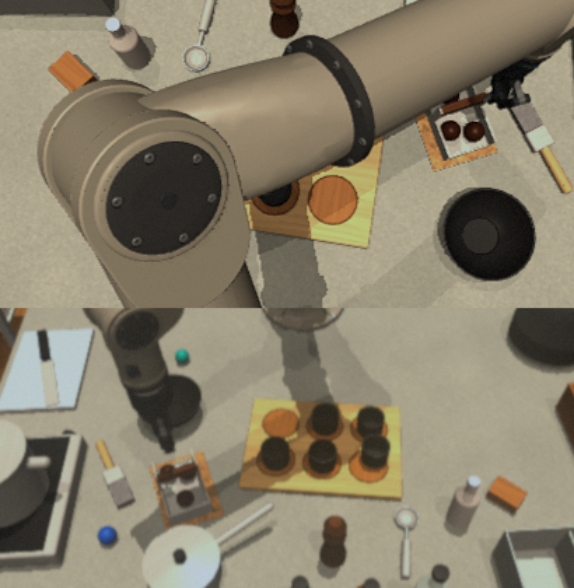

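View pics/e2.png

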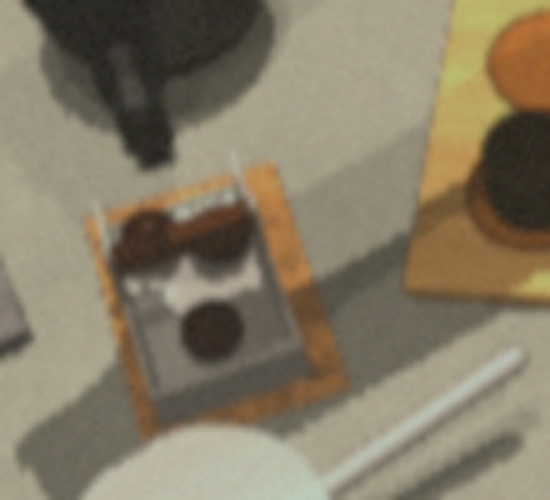

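The ramekin on mark A looks pushed off its mark in the scene view (about pixel (221,327)), so I will put it right after the scoop work. Now the scoop grasp.

Emit:
apply_moves(
  moves=[
    [[0,0.04,1.2],[0,0,0],0.2],
    [[0,0.04,2.4],[0,0,0],0.2],
    [[0,0.04,3.4],[0,0,0],0.2],
    [[0,0.04,4.2],[0,0,0],0.2],
    [[0,0.04,4.8],[0,0,0],0.2],
    [[0,0.04,5.16],[0,0,0],0.2],
    [[0,0.04,5.16],[0,0,0],0.2],
    [[0,0.04,5.16],[0,0,0],0.2],
  ],
)

```text
t: 39.7
eef_pos: [0.6132, -0.3017, 0.1349]
tool_rot: [0.0, -0.159, 0.987, -0.0]
contact_force: [0.9, -0.2, -0.3]
gripper_width: 0.6
```

Run:
```python
from h import *
C={n:read_camera(n) for n in('top','scene')};st();
a=cv2.resize(C['scene']['color'][200:300,150:260],None,fx=5,fy=5,interpolation=cv2.INTER_CUBIC)
b=cv2.resize(C['top']['color'][130:230,330:440],None,fx=5,fy=5,interpolation=cv2.INTER_CUBIC)
cv2.imwrite('pics/e3.png',cv2.resize(np.concatenate([a,b],1),None,fx=.72,fy=.72)[:,:,::-1])
```

```text
t 39.80 [ 0.6133 -0.3016  0.1349] x az -161.65 zaxis [ 0.001 -0.001 -1.   ] F [0.1 0.7 0.8] w 0.597 q [-0.25  0.94  1.01  1.7  -0.92  1.04 -1.74]
```

View pics/e3.png

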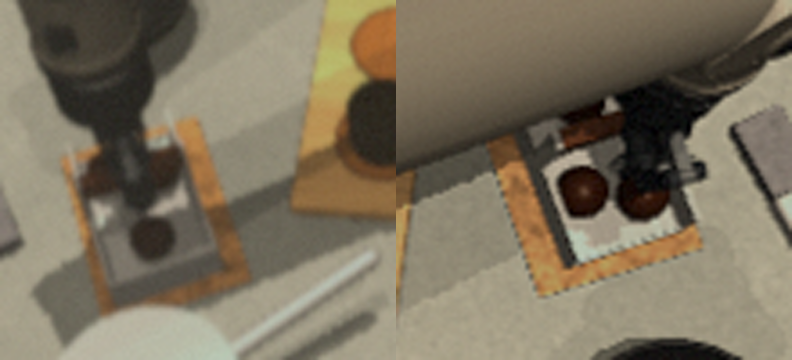

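Emit:
apply_moves(
  moves=[
    [[0,0,0],[0,0,0],-0.3],
    [[0,0,0],[0,0,0],-1],
    [[0,0,0],[0,0,0],-1],
    [[0,0,0],[0,0,0],-1],
    [[0,0,0],[0,0,0],-1],
    [[0,0,0],[0,0,0],-1],
  ],
  force=80,
)

```text
t: 40.55
eef_pos: [0.6131, -0.3015, 0.1346]
tool_rot: [0.0, -0.159, 0.987, -0.0]
contact_force: [-1.7, 1.5, 4.9]
gripper_width: 0.149
```

Run:
```python
from h import *
st()
```

```text
t 40.55 [ 0.6131 -0.3015  0.1346] x az -161.65 zaxis [ 0. -0. -1.] F [-1.7  1.5  4.9] w 0.149 q [-0.25  0.94  1.01  1.7  -0.92  1.04 -1.74]
```

Emit:
apply_moves(
  moves=[
    [[0,0,-0.2],[0,0,0],-1],
    [[0,0,-0.5],[0,0,0],-1],
    [[0,0,-0.9],[0,0,0],-1],
    [[0,0,-1.4],[0,0,0],-1],
    [[0,0,-1.9],[0,0,0],-1],
    [[0,0,-2.4],[0,0,0],-1],
    [[0,0,-2.8],[0,0,0],-1],
    [[0,0,-3],[0,0,0],-1],
    [[0,0,-3],[0,0,0],-1],
    [[0,0,-3],[0,0,0],-1],
    [[0,0,-3],[0,0,0],-1],
  ],
)

```text
t: 41.92
eef_pos: [0.6128, -0.3012, 0.2086]
tool_rot: [-0.0, -0.159, 0.987, 0.0]
contact_force: [-0.2, 0.2, -4.9]
gripper_width: 0.148
```

Run:
```python
from h import *
C={n:read_camera(n) for n in('top','scene')};st();
a=cv2.resize(C['scene']['color'][200:300,150:260],None,fx=5,fy=5,interpolation=cv2.INTER_CUBIC)
b=cv2.resize(C['top']['color'][130:230,330:440],None,fx=5,fy=5,interpolation=cv2.INTER_CUBIC)
cv2.imwrite('pics/e4.png',cv2.resize(np.concatenate([a,b],1),None,fx=.72,fy=.72)[:,:,::-1])
```

```text
t 42.02 [ 0.6129 -0.3013  0.2088] x az -161.65 zaxis [-0.  0. -1.] F [-0.2  0.7 -2.3] w 0.152 q [-0.29  0.87  1.09  1.66 -0.84  1.15 -1.79]
```

View pics/e4.png

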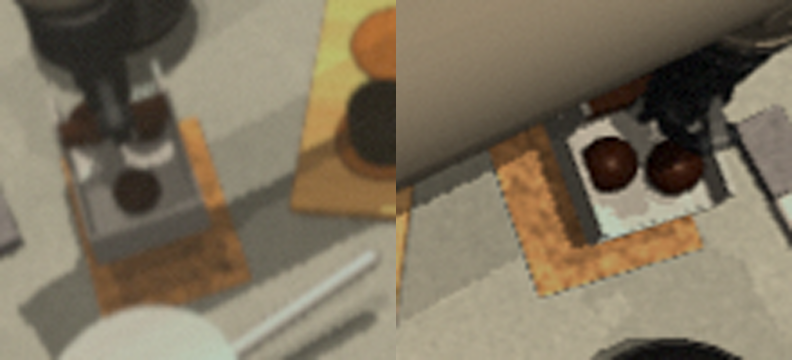

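```bash
cat >> h.py <<'E'
BOWL=np.array([.393,-.342])
def pose_spout(az,tilt,s):  # tilt deg spout down; s = spout world pos
    Rt=yawR(az)@R.from_euler('y',-tilt,degrees=True).as_matrix()
    return np.array(s)-Rt@np.array([.075,0,.1246]),Rt
E
python3 - <<'E'
from h import *
st()
o=get_obs(); p0=o['eef_pos']; R0=rot(o['tool_rot']); az0=198.35
s0=p0+R0@np.array([.075,0,.1246]); print(s0)
az1=300; u=np.array([np.cos(np.radians(az1)),np.sin(np.radians(az1))])
g0=p0[:2]; s1=np.r_[BOWL-.02*u,.14]; p1,_=pose_spout(az1,-8,s1); print(p1,np.hypot(*p1[:2]))
W=[(p0,yawR(az0)@R.from_euler('y',8,degrees=True).as_matrix())]
for f in np.linspace(.0,1,10)[1:]:
    az=az0+f*(az1-az0); W.append((p0+f*(p1-p0),yawR(az)@R.from_euler('y',8,degrees=True).as_matrix()))
plan(W)
E
```

```text
t 42.02 [ 0.6129 -0.3013  0.2088] x az -161.65 zaxis [-0.  0. -1.] F [-0.2  0.7 -2.3] w 0.152 q [-0.29  0.87  1.09  1.66 -0.84  1.15 -1.79]
[ 0.54162893 -0.32484228  0.08423431]
[ 0.33719446 -0.24534197  0.25294942] 0.41700454520199304
[0.0, 0.0, 0.0] [0.0, 0.8, 0.0]
[1.08, 0.62, -0.2] [0.08, 0.8, -1.13]
[2.17, 1.24, -0.39] [0.16, 0.79, -2.25]
[3.25, 1.87, -0.59] [0.24, 0.77, -3.38]
[4.34, 2.49, -0.78] [0.32, 0.76, -4.51]
[5.42, 3.11, -0.98] [0.4, 0.73, -5.64]
[6.51, 3.73, -1.17] [0.48, 0.7, -6.76]
[7.59, 4.35, -1.37] [0.56, 0.67, -7.89]
[8.68, 4.97, -1.56] [0.63, 0.63, -9.02]
[9.76, 5.6, -1.76] [0.71, 0.58, -10.15]
```

Run:
```python
from h import *
o=get_obs(); p0=o['eef_pos']; R0=rot(o['tool_rot']); az0=198.35
az1=300; u=np.array([np.cos(np.radians(az1)),np.sin(np.radians(az1))])
s1=np.r_[BOWL-.02*u,.10]; 
for t in(25,45): p,_=pose_spout(az1,t,s1); print(t,p,np.hypot(*p[:2]))
p1,_=pose_spout(az1,25,s1); p1[2]=.25; print(p1)
W=[]
for f in np.linspace(.0,1,10):
    az=az0+f*(az1-az0); W.append((p0+f*(p1-p0),yawR(az)@R.from_euler('y',8,degrees=True).as_matrix()))
plan(W)
```

```text
25 [ 0.37534258 -0.31141644  0.24462232] 0.4877112370057345
45 [ 0.40053625 -0.35505316  0.24113851] 0.5352495080698886
[ 0.37534258 -0.31141644  0.25      ]
[0.0, 0.0, 0.0] [0.0, 0.8, 0.0]
[1.02, 0.29, -0.18] [0.08, 0.8, -1.13]
[2.03, 0.58, -0.37] [0.16, 0.79, -2.25]
[3.05, 0.87, -0.55] [0.24, 0.77, -3.38]
[4.07, 1.16, -0.73] [0.32, 0.76, -4.51]
[5.08, 1.45, -0.91] [0.4, 0.73, -5.64]
[6.1, 1.74, -1.1] [0.48, 0.7, -6.76]
[7.11, 2.03, -1.28] [0.56, 0.67, -7.89]
[8.13, 2.32, -1.46] [0.63, 0.63, -9.02]
[9.15, 2.61, -1.64] [0.71, 0.58, -10.15]
```

Emit:
apply_moves(
  moves=[
    [[0,0,0],[0,0.2,0],-1],
    [[0,0,0],[0,0.5,0],-1],
    [[0,0,-0.1],[0,0.8,0],-1],
    [[0,0,-0.1],[0,0.8,0],-1],
    [[0.3,0.1,-0.1],[0.02,0.8,-0.35],-1],
    [[0.7,0.2,-0.15],[0.05,0.8,-0.8],-1],
    [[1.2,0.34,-0.22],[0.1,0.8,-1.35],-1],
    [[1.7,0.48,-0.3],[0.14,0.79,-1.9],-1],
    [[2.2,0.63,-0.4],[0.18,0.79,-2.45],-1],
    [[2.7,0.77,-0.5],[0.22,0.78,-3],-1],
    [[3.2,0.91,-0.6],[0.26,0.77,-3.55],-1],
    [[3.7,1.05,-0.67],[0.3,0.76,-4.1],-1],
    [[4.2,1.2,-0.76],[0.33,0.75,-4.65],-1],
    [[4.7,1.34,-0.85],[0.37,0.74,-5.2],-1],
    [[5.2,1.48,-0.94],[0.41,0.73,-5.75],-1],
    [[5.6,1.6,-1],[0.44,0.72,-6.2],-1],
    [[5.9,1.68,-1.06],[0.46,0.71,-6.5],-1],
    [[6.1,1.74,-1.1],[0.48,0.7,-6.76],-1],
    [[6.1,1.74,-1.1],[0.48,0.7,-6.76],-1],
  ],
)

```text
t: 44.4
eef_pos: [0.4537, -0.3084, 0.2369]
tool_rot: [-0.05, -0.68, 0.73, -0.048]
contact_force: [-0.3, -0.3, -4.1]
gripper_width: 0.144
```

Run:
```python
from h import *
C={n:read_camera(n) for n in('top','scene')};st();
a=C['scene']['color'][130:300,120:330]
b=C['top']['color'][130:300,280:490]
cv2.imwrite('pics/e5.png',cv2.resize(np.concatenate([a,b],1),None,fx=1.8,fy=1.8,interpolation=cv2.INTER_CUBIC)[:,:,::-1])
o=get_obs(); p0=o['eef_pos']
p1=np.array([.3753,-.3114,.25])
plan([(p1,yawR(300)@R.from_euler('y',8,degrees=True).as_matrix())])
```

```text
t 44.50 [ 0.4546 -0.3081  0.2367] x az -94.01 zaxis [-0.008 -0.139 -0.99 ] F [ 0.3 -0.8 -5.1] w 0.151 q [-0.33  0.49  0.99  2.01 -0.4   0.81 -0.78]
[0.42, 3.15, -0.48] [0.46, -0.0, -3.37]
```

View pics/e5.png

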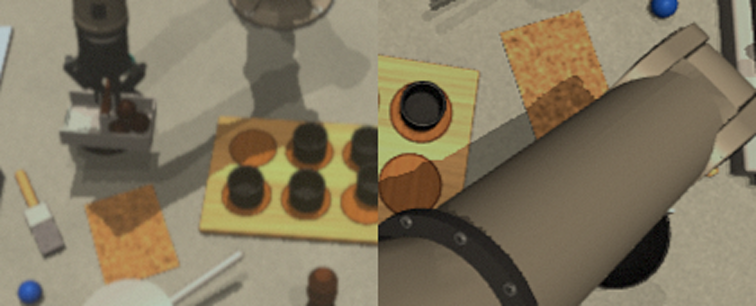

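Emit:
apply_moves(
  moves=[
    [[0.02,0.2,-0.03],[0.03,0,-0.2],-1],
    [[0.06,0.5,-0.08],[0.07,0,-0.5],-1],
    [[0.13,1,-0.15],[0.15,0,-1.05],-1],
    [[0.2,1.5,-0.23],[0.22,0,-1.6],-1],
    [[0.27,2,-0.3],[0.29,0,-2.15],-1],
    [[0.34,2.5,-0.38],[0.37,0,-2.7],-1],
    [[0.39,2.9,-0.44],[0.43,0,-3.1],-1],
    [[0.42,3.15,-0.48],[0.46,0,-3.37],-1],
    [[0.42,3.15,-0.48],[0.46,0,-3.37],-1],
    [[0.42,3.15,-0.48],[0.46,0,-3.37],-1],
  ],
)

```text
t: 45.75
eef_pos: [0.3756, -0.3114, 0.2499]
tool_rot: [0.035, 0.864, -0.498, 0.06]
contact_force: [0.7, 0.4, -4.0]
gripper_width: 0.149
```

Run:
```python
from h import *
C={n:read_camera(n) for n in('top','scene')};st();
a=C['scene']['color'][130:300,120:330]
b=C['top']['color'][130:300,280:490]
cv2.imwrite('pics/e6.png',cv2.resize(np.concatenate([a,b],1),None,fx=1.8,fy=1.8,interpolation=cv2.INTER_CUBIC)[:,:,::-1])
az1=300; u=np.array([np.cos(np.radians(az1)),np.sin(np.radians(az1))])
s1=np.r_[BOWL-.02*u,.085]
p1,_=pose_spout(az1,25,s1);
W=[]
W.append((get_obs()['eef_pos'],yawR(az1))); 
for t in (5,10,15,20,25): W.append((p1,pose_spout(az1,t,s1)[1]))
for t in (30,35,40,45): W.append(pose_spout(az1,t,s1))
plan(W)
```

```text
t 45.85 [ 0.3757 -0.3113  0.2498] x az -59.90 zaxis [ 0.069 -0.121 -0.99 ] F [-0.6  0.8 -4.9] w 0.148 q [-0.24  0.25  0.9   2.16 -0.21  0.7  -0.26]
[0.0, 0.0, 0.0] [0.01, -0.8, 0.01]
[-0.12, 0.01, 0.8] [0.01, -1.3, 0.01]
[-0.12, 0.01, 0.8] [0.01, -1.8, 0.01]
[-0.12, 0.01, 0.8] [0.01, -2.3, 0.01]
[-0.12, 0.01, 0.8] [0.01, -2.8, 0.01]
[-0.12, 0.01, 0.8] [0.01, -3.3, 0.01]
[0.39, 0.01, 0.84] [0.01, -3.8, 0.01]
[0.89, 0.01, 0.92] [0.01, -4.3, 0.01]
[1.38, 0.02, 1.05] [0.01, -4.8, 0.01]
[1.86, 0.02, 1.22] [0.01, -5.3, 0.01]
```

View pics/e6.png

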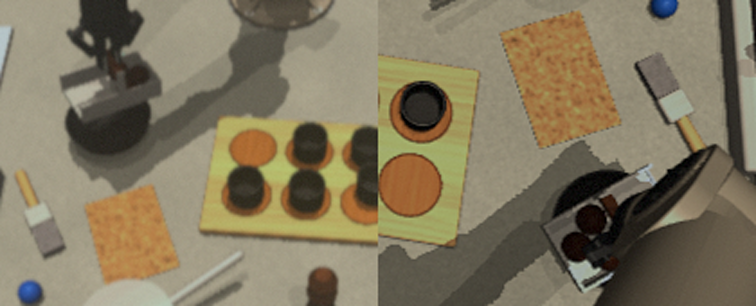

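Emit:
apply_moves(
  moves=[
    [[0,0,0.1],[0,-0.4,0],-1],
    [[0,0,0.2],[0,-0.9,0],-1],
    [[0,0,0.3],[0,-1.5,0],-1],
    [[-0.05,0,0.45],[0,-2.1,0],-1],
    [[-0.1,0,0.6],[0,-2.7,0],-1],
    [[-0.12,0,0.75],[0,-3.3,0],-1],
    [[0.39,0,0.8],[0,-3.8,0],-1],
    [[0.89,0,0.9],[0,-4.3,0],-1],
    [[1.38,0,1.05],[0,-4.8,0],-1],
    [[1.86,0,1.2],[0,-5.3,0],-1],
    [[1.86,0,1.2],[0,-5.3,0],-1],
    [[1.86,0,1.2],[0,-5.3,0],-1],
    [[1.86,0,1.2],[0,-5.3,0],-1],
  ],
)

```text
t: 47.48
eef_pos: [0.4006, -0.3544, 0.2271]
tool_rot: [-0.19, 0.801, -0.461, -0.331]
contact_force: [0.4, 0.4, -2.8]
gripper_width: 0.146
```

Run:
```python
from h import *
C={n:read_camera(n) for n in('top','scene')};st();
a=C['scene']['color'][130:300,120:330]
b=C['top']['color'][130:300,280:490]
cv2.imwrite('pics/e7.png',cv2.resize(np.concatenate([a,b],1),None,fx=1.8,fy=1.8,interpolation=cv2.INTER_CUBIC)[:,:,::-1])
o=get_obs();Rt=rot(o['tool_rot']);print('spout',o['eef_pos']+Rt@np.array([.075,0,.1246]),'x vs vertical',np.arccos(Rt[2,0]))
```

```text
t 47.58 [ 0.4006 -0.3545  0.2272] x az -59.92 zaxis [-0.355  0.611 -0.708] F [-0.7  0.  -2.8] w 0.146 q [ 0.3   0.78  0.64  1.61 -0.48  1.72  0.08]
spout [ 0.38303826 -0.32433785  0.0860113 ] x vs vertical 2.354797295010171
```

View pics/e7.png

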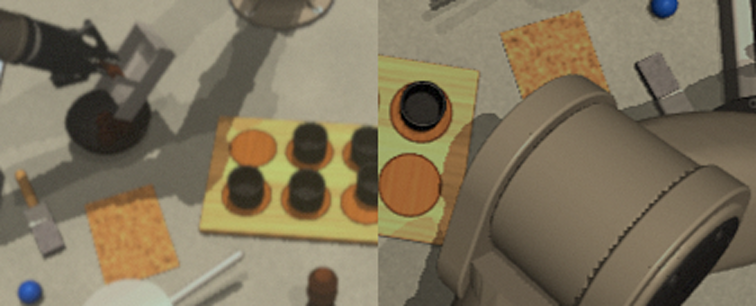

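Emit:
apply_moves(
  moves=[
    [[0,0,0],[0,0,0],-1],
    [[0,0,0],[0,0,0],-1],
    [[0,0,0],[0,0,0],-1],
    [[0,0,0],[0,0,0],-1],
    [[0,0,0],[0,0,0],-1],
    [[0,0,0],[0,0,0],-1],
    [[0,0,0],[0,0,0],-1],
    [[0,0,0],[0,0,0],-1],
    [[0,0,0],[0,0,0],-1],
    [[0,0,0],[0,0,0],-1],
    [[0,0,0],[0,0,0],-1],
    [[0,0,0],[0,0,0],-1],
  ],
)

```text
t: 49.08
eef_pos: [0.4005, -0.3549, 0.2266]
tool_rot: [-0.191, 0.8, -0.462, -0.332]
contact_force: [-0.5, 0.3, -2.5]
gripper_width: 0.151
```

Run:
```python
from h import *
C={n:read_camera(n) for n in('top','scene')};st();
a=C['scene']['color'][130:270,130:270]
cv2.imwrite('pics/e8.png',cv2.resize(a,None,fx=4,fy=4,interpolation=cv2.INTER_CUBIC)[:,:,::-1])
o=get_obs();Rt=rot(o['tool_rot']);p=o['eef_pos']
az1=300
W=[(p+[0,0,.03],Rt)]
p1=np.array([.3753,-.3114,.27])
W.append((p1,pose_spout(az1,25,p1)[1])); W.append((p1,yawR(az1)))
p2=np.array([.45,-.3081,.26]); W.append((p2,yawR(250)))
plan(W)
```

```text
t 49.17 [ 0.4005 -0.3548  0.2266] x az -59.97 zaxis [-0.355  0.611 -0.707] F [-0.2  0.2 -3.7] w 0.148 q [ 0.31  0.78  0.64  1.61 -0.48  1.72  0.08]
[-0.85, 0.0, -0.85] [0.0, 0.0, 0.0]
[-2.65, 0.0, 0.19] [0.01, 2.0, 0.0]
[-2.65, 0.0, 0.19] [0.01, 4.5, 0.01]
[-1.39, -2.65, -0.5] [1.97, 4.2, 4.74]
```

View pics/e8.png

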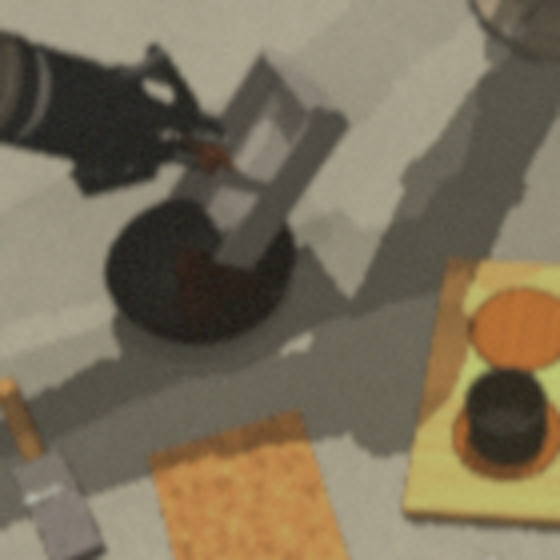

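The scoop is empty, and the truffles lie dark brown in the bowl. Next I level it and carry it back.

Emit:
apply_moves(
  moves=[
    [[-0.6,0,-0.6],[0,0,0],-1],
    [[-1.2,0,-0.7],[0,0.5,0],-1],
    [[-1.7,0,-0.5],[0,1,0],-1],
    [[-2.2,0,-0.2],[0,1.5,0],-1],
    [[-2.65,0,0.19],[0,2,0],-1],
    [[-2.65,0,0.19],[0,2.6,0],-1],
    [[-2.65,0,0.19],[0,3.2,0],-1],
    [[-2.65,0,0.19],[0,3.8,0],-1],
    [[-2.65,0,0.19],[0,4.5,0],-1],
    [[-2.65,0,0.19],[0,4.5,0],-1],
    [[-2.65,0,0.19],[0,4.5,0],-1],
  ],
)

```text
t: 50.55
eef_pos: [0.3755, -0.3114, 0.2708]
tool_rot: [-0.0, 0.866, -0.499, -0.001]
contact_force: [-0.1, -0.4, -3.0]
gripper_width: 0.149
```

Run:
```python
from h import *
C={n:read_camera(n) for n in('top','scene')}; st()
a=C['scene']['color'][130:270,130:270];b=C['top']['color'][190:330,330:470]
cv2.imwrite('pics/e9.png',cv2.resize(np.concatenate([a,b],1),None,fx=2.8,fy=2.8,interpolation=cv2.INTER_CUBIC)[:,:,::-1])
W=[(np.array([.6115,-.300,.23]),yawR(198.4)),(np.array([.6115,-.300,.145]),yawR(198.4)),(np.array([.6115,-.300,.135]),yawR(198.4))]
plan(W)
```

```text
t 50.65 [ 0.3755 -0.3119  0.2704] x az -59.95 zaxis [-0.002  0.    -1.   ] F [-0.  -0.7 -3.1] w 0.148 q [-0.15  0.27  0.85  2.07 -0.26  0.91 -0.2 ]
[4.32, -8.41, 1.6] [0.01, -0.0, 10.16]
[4.32, -8.42, 5.0] [0.01, -0.0, 10.16]
[4.32, -8.42, 5.4] [0.01, -0.0, 10.16]
```

View pics/e9.png

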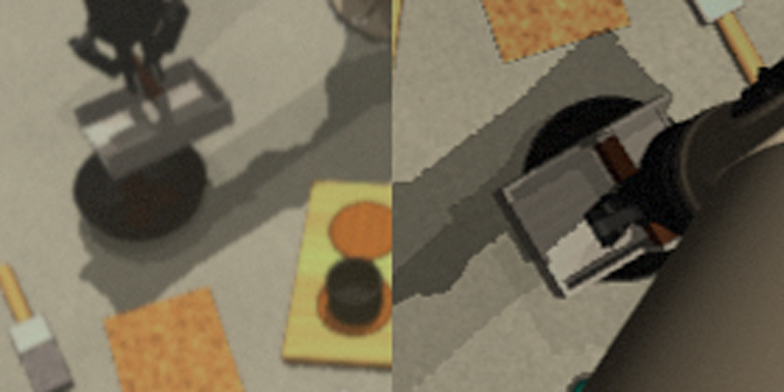

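Emit:
apply_moves(
  moves=[
    [[0.4,-0.8,0.1],[0,0,0.9],-1],
    [[0.8,-1.6,0.3],[0,0,1.9],-1],
    [[1.2,-2.4,0.45],[0,0,2.9],-1],
    [[1.6,-3.2,0.6],[0,0,3.9],-1],
    [[2,-4,0.75],[0,0,4.9],-1],
    [[2.5,-4.8,0.9],[0,0,5.9],-1],
    [[2.9,-5.7,1.1],[0,0,6.9],-1],
    [[3.3,-6.5,1.2],[0,0,7.9],-1],
    [[3.8,-7.4,1.4],[0,0,8.9],-1],
    [[4.1,-8,1.5],[0,0,9.7],-1],
    [[4.32,-8.42,1.6],[0,0,10.16],-1],
    [[4.32,-8.42,1.6],[0,0,10.16],-1],
    [[4.32,-8.42,1.6],[0,0,10.16],-1],
    [[4.32,-8.42,2.8],[0,0,10.16],-1],
    [[4.32,-8.42,4],[0,0,10.16],-1],
    [[4.32,-8.42,4.7],[0,0,10.16],-1],
    [[4.32,-8.42,4.9],[0,0,10.16],-1],
    [[4.32,-8.42,4.9],[0,0,10.16],-1],
  ],
)

```text
t: 52.9
eef_pos: [0.6116, -0.2998, 0.1481]
tool_rot: [-0.0, -0.161, 0.987, -0.001]
contact_force: [-0.4, -0.2, -3.1]
gripper_width: 0.147
```

Run:
```python
from h import *
C={n:read_camera(n) for n in('top','scene')}; st()
a=C['scene']['color'][180:300,130:270];b=C['top']['color'][120:240,310:450]
cv2.imwrite('pics/e10.png',cv2.resize(np.concatenate([a,b],1),None,fx=2.8,fy=2.8,interpolation=cv2.INTER_CUBIC)[:,:,::-1])
plan([(np.array([.6115,-.300,.135]),yawR(198.4))])
```

```text
t 53.00 [ 0.612  -0.2999  0.1486] x az -161.51 zaxis [ 0.001 -0.002 -1.   ] F [ 0.   0.1 -2.9] w 0.154 q [-0.26  0.92  1.02  1.7  -0.89  1.05 -1.75]
[0.02, 0.0, 0.54] [-0.01, 0.0, 0.01]
```

View pics/e10.png

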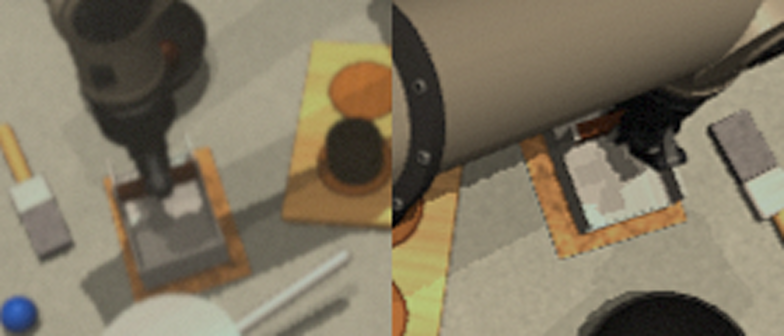

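Over the mat and aligned. Lower it the last 14 mm and check the contact force before releasing.

Emit:
apply_moves(
  moves=[
    [[0,0,0.2],[0,0,0],-1],
    [[0,0,0.4],[0,0,0],-1],
    [[0,0,0.52],[0,0,0],-1],
    [[0,0,0.54],[0,0,0],-1],
    [[0,0,0.56],[0,0,0],-1],
    [[0,0,0.56],[0,0,0],-1],
  ],
)

```text
t: 53.75
eef_pos: [0.6115, -0.2993, 0.1346]
tool_rot: [-0.0, -0.161, 0.987, 0.0]
contact_force: [-2.0, 3.5, 6.9]
gripper_width: 0.144
```

Emit:
apply_moves(
  moves=[
    [[0,0,0],[0,0,0],-0.4],
    [[0,0,0],[0,0,0],0],
    [[0,0,0],[0,0,0],0.2],
    [[0,0,0],[0,0,0],0.2],
    [[0,0,0],[0,0,0],0.2],
    [[0,0,-0.6],[0,0,0],0.2],
    [[0,0,-1.5],[0,0,0],0.2],
    [[0,0,-3],[0,0,0],0.2],
    [[0,0,-5],[0,0,0],0.2],
    [[0,0,-6],[0,0,0],0.2],
    [[0,0,-6],[0,0,0],1],
    [[0,0,-6],[0,0,0],1],
  ],
  force=40,
)

```text
t: 55.25
eef_pos: [0.6115, -0.299, 0.2834]
tool_rot: [-0.0, -0.161, 0.987, 0.0]
contact_force: [0.2, 1.3, -0.5]
gripper_width: 0.986
```

Run:
```python
from h import *
C=look('f1'); st()
b=C['top']['color'][120:330,320:470]
cv2.imwrite('pics/f2.png',cv2.resize(b,None,fx=2.8,fy=2.8,interpolation=cv2.INTER_CUBIC)[:,:,::-1])
```

```text
t 55.85 [ 0.6116 -0.2993  0.2833] x az -161.51 zaxis [-0.001 -0.001 -1.   ] F [ 0.5  0.  -0.6] w 1.001 q [-0.32  0.79  1.15  1.61 -0.75  1.25 -1.84]
```

View pics/f1.png

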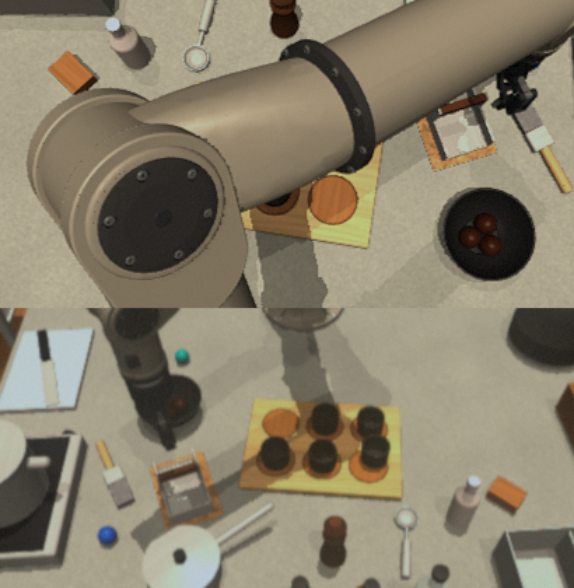

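View pics/f2.png

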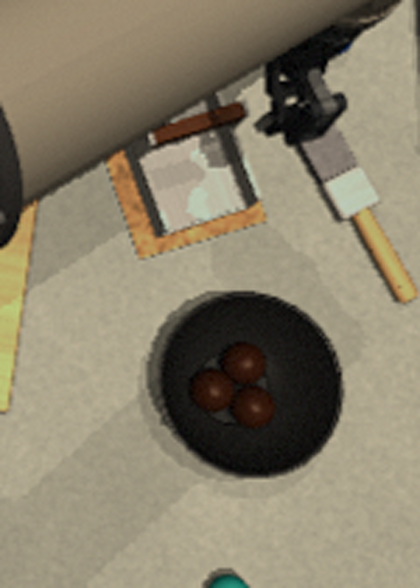

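Three truffles lie in the bowl (top view about row 257, col 405) and the scoop is on its mat. Now I retract so the top camera can see the displaced ramekin.

Run:
```python
from h import *
plan([(np.array([.52,-.33,.33]),yawR(-80)),(np.array([.52,-.33,.33]),yawR(45))])
```

```text
[3.87, -0.0, -1.86] [0.0, -0.01, -8.15]
[3.87, -0.0, -1.86] [-0.01, 0.0, 15.35]
```

Emit:
apply_moves(
  moves=[
    [[0,0,-1],[0,0,-0.5],1],
    [[0.5,0,-1.8],[0,0,-1.5],1],
    [[1,0,-1.8],[0,0,-2.5],1],
    [[1.6,0,-1.8],[0,0,-3.5],1],
    [[2.2,0,-1.8],[0,0,-4.5],1],
    [[2.8,0,-1.8],[0,0,-5.5],1],
    [[3.3,0,-1.8],[0,0,-6.5],1],
    [[3.8,0,-1.8],[0,0,-7.5],1],
    [[3.8,0,-1.8],[0,0,-8.5],1],
    [[3.8,0,-1.8],[0,0,-9.5],1],
    [[3.8,0,-1.8],[0,0,-10.5],1],
    [[3.8,0,-1.8],[0,0,-11.5],1],
    [[3.8,0,-1.8],[0,0,-12.5],1],
    [[3.8,0,-1.8],[0,0,-13.5],1],
    [[3.8,0,-1.8],[0,0,-14],1],
    [[3.8,0,-1.8],[0,0,-14],1],
  ],
)

```text
t: 57.85
eef_pos: [0.5214, -0.3296, 0.3286]
tool_rot: [0.0, 0.982, -0.187, -0.0]
contact_force: [-0.5, 0.8, -1.3]
gripper_width: 1.001
```

Run:
```python
from h import *
C=look('f3'); st()
plan([(np.array([.52,-.33,.33]),yawR(45))])
```

```text
ram 0.0020 0.018 [0.5642 0.1296] mark (np.float64(0.0267), 'A')
ram 0.0018 0.018 [0.57   0.0108] mark (np.float64(0.0019), 'B')
ram 0.0011 0.018 [0.4803 0.1297] mark (np.float64(0.0016), 'D')
ram 0.0022 0.018 [0.4666 0.0257] mark (np.float64(0.0018), 'E')
t 58.45 [ 0.5216 -0.3294  0.3285] x az -21.52 zaxis [-0.001 -0.001 -1.   ] F [ 0.2 -0.4 -0.1] w 0.997 q [-0.    0.41  0.63  1.71 -0.26  1.11  0.33]
[-0.05, 0.05, -0.06] [0.0, 0.01, -6.65]
```

View pics/f3.png

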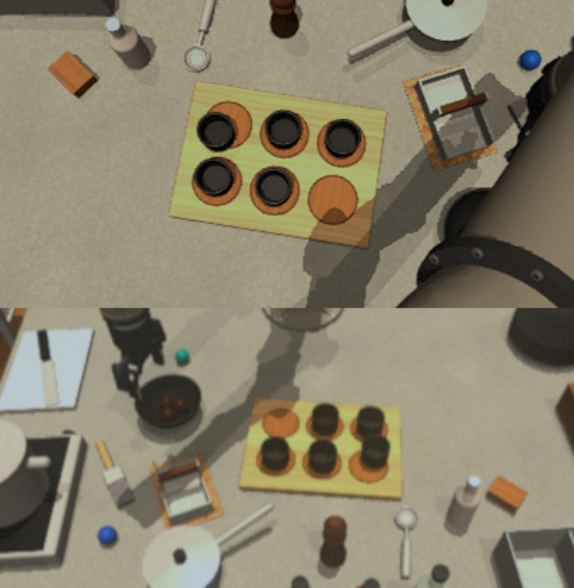

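Run:
```python
from h import *
p=(.5642,.1292)
plan([(p+(.25,),yawR(90)),(p+(.0975,),yawR(90))])
print('then');plan([(MK['A']+(.0975,),yawR(90))],base=(np.array(p+(.0975,)),yawR(90)))
```

```text
[-5.14, -17.69, 3.13] [0.0, 0.01, -11.15]
[-5.14, -17.7, 9.23] [0.0, 0.01, -11.15]
then
[-0.66, 0.83, 0.0] [0.0, 0.0, 0.0]
```

Emit:
apply_moves(
  moves=[
    [[-0.4,-1.5,0.3],[0,0,-0.9],1],
    [[-0.9,-3,0.6],[0,0,-1.8],1],
    [[-1.3,-4.5,0.8],[0,0,-2.8],1],
    [[-1.7,-6,1],[0,0,-3.8],1],
    [[-2.2,-7.5,1.3],[0,0,-4.8],1],
    [[-2.6,-9,1.6],[0,0,-5.8],1],
    [[-3,-10.5,1.9],[0,0,-6.8],1],
    [[-3.5,-12,2.2],[0,0,-7.8],1],
    [[-4,-13.5,2.5],[0,0,-8.8],1],
    [[-4.4,-15,2.8],[0,0,-9.8],1],
    [[-4.8,-16.5,3],[0,0,-10.7],1],
    [[-5.14,-17.7,3.13],[0,0,-11.15],1],
    [[-5.14,-17.7,3.13],[0,0,-11.15],1],
    [[-5.14,-17.7,3.13],[0,0,-11.15],1],
    [[-5.14,-17.7,3.13],[0,0,-11.15],1],
  ],
)

```text
t: 60.32
eef_pos: [0.5644, 0.1278, 0.2501]
tool_rot: [0.0, 0.708, 0.706, -0.001]
contact_force: [-0.7, 1.2, -0.2]
gripper_width: 0.998
```

Run:
```python
from h import *
st();p=(.5642,.1292)
plan([(p+(.0975,),yawR(90))])
```

```text
t 60.33 [0.5644 0.1278 0.2501] x az 89.83 zaxis [-0.001 -0.001 -1.   ] F [-0.7  1.2 -0.2] w 0.998 q [-0.39  0.38  0.07  1.85 -0.03  0.92  1.27]
[0.06, -0.01, 6.1] [-0.0, 0.01, -0.02]
```

Emit:
apply_moves(
  moves=[
    [[0,0,2],[0,0,0],1],
    [[0,0,4],[0,0,0],1],
    [[0,0,5.2],[0,0,0],1],
    [[0,0,5.8],[0,0,0],1],
    [[0,0,6.1],[0,0,0],1],
    [[0,0,6.1],[0,0,0],1],
    [[0,0,6.1],[0,0,0],-1],
    [[0,0,6.1],[0,0,0],-1],
    [[0,0,6.1],[0,0,0],-1],
    [[0,0,6.1],[0,0,0],-1],
    [[0,0,5.5],[0,0,0],-1],
    [[0,0,5],[0,0,0],-1],
    [[-0.3,0.4,5],[0,0,0],-1],
    [[-0.66,0.83,5],[0,0,0],-1],
    [[-0.66,0.83,5],[0,0,0],-1],
    [[-0.66,0.83,5],[0,0,0],-1],
  ],
)

```text
t: 62.32
eef_pos: [0.5846, 0.1125, 0.1243]
tool_rot: [-0.0, 0.707, 0.707, -0.001]
contact_force: [-0.4, -0.3, -1.1]
gripper_width: 0.727
```

Run:
```python
from h import *
st()
plan([(MK['A']+(.0975,),yawR(90))])
```

```text
t 62.33 [0.5846 0.1125 0.1243] x az 89.96 zaxis [-0.002 -0.001 -1.   ] F [-0.4 -0.3 -1.1] w 0.727 q [-0.34  0.57  0.06  1.89 -0.05  0.69  1.32]
[0.01, 0.01, 1.07] [-0.01, 0.0, -0.0]
```

Gripped. I place it, release, then withdraw sideways and high so all the marks can be checked.

Emit:
apply_moves(
  moves=[
    [[0,0,0.5],[0,0,0],-1],
    [[0,0,0.9],[0,0,0],-1],
    [[0,0,1.06],[0,0,0],-1],
    [[0,0,1.06],[0,0,0],-1],
    [[0,0,1.06],[0,0,0],1],
    [[0,0,1.06],[0,0,0],1],
    [[0,0,1.06],[0,0,0],1],
    [[0,0,1.06],[0,0,0],1],
    [[0,0,0],[0,0,0],1],
    [[0,0,-2],[0,0,0],1],
    [[0,0,-4],[0,0,0],1],
    [[0,0,-7],[0,0,0],1],
    [[2,0,-8],[0,0,0],1],
    [[4,0,-8],[0,0,0],1],
    [[6,0,-8],[0,0,0],1],
    [[8,1,-8],[0,0,0],1],
    [[10,2,-8],[0,0,0],1],
    [[12,3,-8],[0,0,0],1],
    [[12,3,-8],[0,0,0],1],
    [[12,3,-8],[0,0,0],1],
  ],
)

```text
t: 64.82
eef_pos: [0.6602, 0.4123, 0.3239]
tool_rot: [0.0, 0.707, 0.707, -0.001]
contact_force: [0.1, -0.3, -0.1]
gripper_width: 0.998
```

Run:
```python
from h import *
C=look('g1'); st()
cv2.imwrite('pics/g2.png',C['top']['color'][:,:,::-1])
```

```text
ram 0.0029 0.018 [0.5835 0.1142] mark (np.float64(0.002), 'A')
ram 0.0009 0.018 [0.4819 0.13  ] mark (np.float64(0.002), 'D')
ram 0.1633 0.018 [0.6625 0.1397] mark (np.float64(0.0821), 'A')
ram 0.0020 0.018 [ 0.5551 -0.0937] mark (np.float64(0.0016), 'C')
ram 0.0025 0.018 [0.4669 0.0253] mark (np.float64(0.0017), 'E')
ram 0.0031 0.018 [0.5707 0.0105] mark (np.float64(0.002), 'B')
t 65.42 [0.6601 0.4128 0.3248] x az 89.98 zaxis [-0.001 -0.001 -1.   ] F [ 0.2 -0.1  0.1] w 1.002 q [-0.66  0.64  0.03  1.23 -0.02  1.27  0.95]
```

View pics/g1.png

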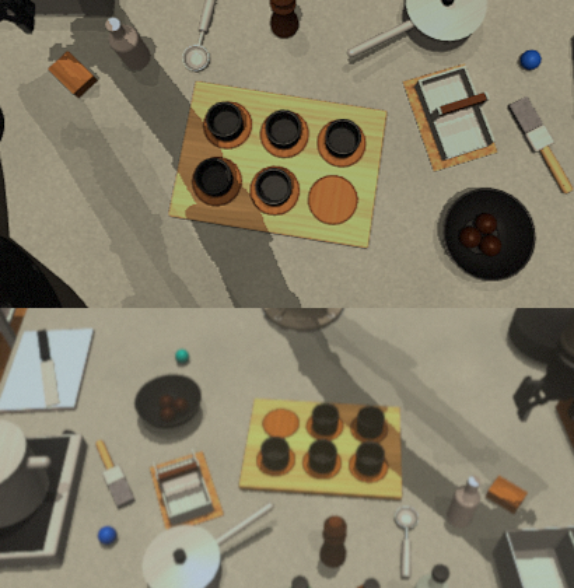

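View pics/g2.png

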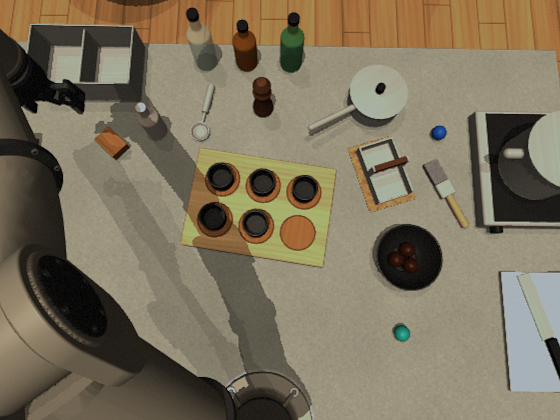

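All five ramekins stand within about 2 mm of their marks. The truffles are in the bowl (about (257,404)), the scoop is on its mat (about (172,386)), and the arm is clear of everything.

```bash
python3 -c "
from station import *
print(hand_in())"
```

```text
the job is handed in; nothing more can be done
None
```

The dessert board is done and handed in at about 65 s of the 210 s allowed; `hand_in` gave no verdict.

- **Ramekins:** all five stand upright on marks A, B, C, D and E, my labels for the six marks, with F left empty. In the last look, both cameras put each one about 2 mm from its mark centre. The ramekin on A had been knocked about 27 mm aside while I was on the scoop work, so I gripped it again and re-centred it.
- **Truffles:** I lifted the scoop level with all three truffles in it. I carried it slightly spout up and held it at 45° over the bowl for about 1.7 s. The top view then showed all three truffles in the bowl and the scoop empty.
- **Scoop:** it is back on its cork mat. I judged its level and centring from the pictures and the gripper's position at release, not by a separate measurement.
- **Bystanders:** they look unmoved in the last pictures, though I did not measure them.
- **Disagreements:** in the last look the detector also reported a sixth "ramekin" at (0.66, 0.14). The two cameras disagreed on it by 163 mm and the picture shows nothing there, so I discarded it as false. The cameras differed by up to about 5 mm on the bowl's position; I used the average of the two.

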